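# Free the stuck repair plug and lock the plugs away in the code drawer

## Task

Put all the wooden repair plugs away in the locked drawer: set the code on the two dials (left dial on mark 2, right dial on mark 5, counted clockwise from the long mark) before opening it, and leave the dials on the code. One more plug is wedged in the upturned clear pot: hold the pot mouth down and rap its rim lightly on the round rubber-topped block until the plug drops out, put that plug in the drawer too, and stand the empty pot mouth down again on the bench or the block. Finish with the drawer pushed fully shut, and leave the jar, the cup and the brush where they are.

Things in the scene. Friction and masses are not known exactly. Their poses are not given: they have to be found in the camera images.
- cab: a low wooden cabinet fixed to the bench with one drawer; 200 mm deep (its x), 340 mm wide (its y), 115 mm high. Origin: centre of its underside; its front, with the drawer and handle, faces its -x (towards the robot). Two dials stand on its top.
- cab_drawer0 (a joint): how far the drawer is pulled out towards the cabinet's -x, m: 0 shut, 0.134 fully open. Slides with about 1 N of friction and stays where left; nothing holds it mechanically, but it may only be opened with the code set.
- cab_drawer0_handle (a point): the middle of the drawer's steel bar handle, about 120 mm long along the cabinet's y, 10 to 12 mm thick; its axis stands 35 mm out from the drawer front, 38 mm below the cabinet's top. Moves with the drawer, turns with the cabinet.
- drawer_floor (a point): centre of the drawer's inner floor (22 mm above the bench), moves with the drawer; axes as the cabinet. Inside: x -77 to +77 mm, y -149 to +149 mm; walls 71 mm and front 79 mm above the floor, clear height under the cabinet's top 81 mm. With the drawer fully open x = -77 to +45 mm is uncovered.
- dial_left (a joint): angle of the left (+y) code dial on the cabinet's top, rad: 0 = the white line on its bar points to the long mark, at the cabinet's front (its -x); grows clockwise seen from above, to 6.28. Eight marks, every 0.785 rad; mark 2, clockwise from the long mark (mark 0), is at 1.571. Slight friction (0.03 N m), stays where left.
- dial_right (a joint): angle of the right (-y) code dial on the cabinet's top, rad: 0 = the white line on its bar points to the long mark, at the cabinet's front (its -x); grows clockwise seen from above, to 6.28. Eight marks, every 0.785 rad; mark 5, clockwise from the long mark (mark 0), is at 3.927. Slight friction (0.03 N m), stays where left.
- dial_left_grip (a point): on the left dial's axis, at the height to grip (152 mm): the grip is an upright bar 42 mm long, 14 mm wide, from 23 mm below this point to 7 mm above it. The frame turns with the dial: x along the bar, white line on the -x half; z up. Dials are 160 mm apart.
- dial_right_grip (a point): on the right dial's axis, at the height to grip (152 mm): the grip is an upright bar 42 mm long, 14 mm wide, from 23 mm below this point to 7 mm above it. The frame turns with the dial: x along the bar, white line on the -x half; z up. Dials are 160 mm apart.
- plug1: turned pale-wood plug, 65 mm tall, 80 g: foot of 52 mm diameter from its underside to 35 mm up (lowest 5 mm narrowing to 48), then a spigot of 36 mm diameter up to 65 mm. Origin: centre of its underside (foot end); z towards the spigot. Stands loose on the bench at the robot's left (+y). One to three of plug1-3 are there, the rest absent (None).
- plug2: turned pale-wood plug, 65 mm tall, 80 g: foot of 52 mm diameter from its underside to 35 mm up (lowest 5 mm narrowing to 48), then a spigot of 36 mm diameter up to 65 mm. Origin: centre of its underside (foot end); z towards the spigot. Stands loose on the bench at the robot's left (+y). One to three of plug1-3 are there, the rest absent (None).
- plug3: turned pale-wood plug, 65 mm tall, 80 g: foot of 52 mm diameter from its underside to 35 mm up (lowest 5 mm narrowing to 48), then a spigot of 36 mm diameter up to 65 mm. Origin: centre of its underside (foot end); z towards the spigot. Stands loose on the bench at the robot's left (+y). One to three of plug1-3 are there, the rest absent (None).
- plug_stuck: turned pale-wood plug, 65 mm tall, 80 g: foot of 52 mm diameter from its underside to 35 mm up (lowest 5 mm narrowing to 48), then a spigot of 36 mm diameter up to 65 mm. Origin: centre of its underside (foot end); z towards the spigot. At first wedged in the pot, foot down, underside 36 mm above the pot's rim; always present.
- pot: tapered clear pot, 300 g, standing upturned (mouth down) on the bench at the robot's right. Origin: centre of its mouth, at the rim; z to its closed end (up now). 142 mm high, rim 78 mm across, bore 55 mm. Nubs in the bore wedge the plug: it stays in when the pot is carried smoothly; each light rap (0.1 to 0.15 m/s) moves it 1 to 3 mm down, after about 6 mm it drops out, foot first.
- pot_grip (a point): middle of the solid aluminium foot on the pot's closed end, 48 mm diameter and 29 mm high, 128 mm above the rim on the pot's axis: grip it here; 20 N is enough. After a rap frees the plug, lift the pot straight up off it.
- block: a round block fixed to the bench, 110 mm diameter, 20 mm high, dark wood with a black rubber top, for rapping on. Origin: centre of its underside.
- varnish: an amber glass jar, 60 mm diameter, 130 mm high, standing on the bench; leave alone. Origin: centre of its underside.
- cup: a white cup, 72 mm across the rim, 75 mm high, standing on the bench; leave alone. Origin: centre of its underside.
- brush: a brush 200 mm long lying on the bench; leave alone. Origin: the middle of its underside.
Things that resemble listed ones, but are neither listed nor needed, are in the scene too. What is shaped like the plug3 but purple is not meant.

How it is judged (in metres and radians):
On the way, in this order (a step that is already met when the one before it is completed fails the run):
1. the upturned pot, with the plug still wedged in it, is rapped on the block (contact force between pot and block above 6 N and z of plug_stuck in the frame of pot above 0.022 m and horizontal distance between plug_stuck and pot below 0.02 m and angle between pot's own z axis and vertical below 0.35 rad).
2. the plug has dropped out of its wedged place, above the block (z of plug_stuck in the frame of pot below 0.02 m and horizontal distance between plug_stuck and block below 0.09 m).
At the end, for the whole second after the job is handed in: every plug present, the freed one included, lies or stands at rest inside the drawer; the drawer is shut to within 8 mm; each dial is within 0.17 rad (10 degrees) of its code mark; the pot stands at rest, mouth down (within 0.1 rad), on the bench or the block (rim below 30 mm) (x of plug1 in the frame of drawer_floor between -0.082 and 0.082 m and y of plug1 in the frame of drawer_floor between -0.155 and 0.155 m and z of plug1 in the frame of drawer_floor between -0.01 and 0.055 m and linear speed of each of plug1, plug2, plug3, plug_stuck below 0.03 m/s and x of plug2 in the frame of drawer_floor between -0.082 and 0.082 m and y of plug2 in the frame of drawer_floor between -0.155 and 0.155 m and z of plug2 in the frame of drawer_floor between -0.01 and 0.055 m and x of plug3 in the frame of drawer_floor between -0.082 and 0.082 m and y of plug3 in the frame of drawer_floor between -0.155 and 0.155 m and z of plug3 in the frame of drawer_floor between -0.01 and 0.055 m and x of plug_stuck in the frame of drawer_floor between -0.082 and 0.082 m and y of plug_stuck in the frame of drawer_floor between -0.155 and 0.155 m and z of plug_stuck in the frame of drawer_floor between -0.01 and 0.055 m and value of joint cab_drawer0 below 0.008 m and value of joint dial_left between 1.4008 and 1.7408 rad and value of joint dial_right between 3.757 and 4.097 rad and angle between pot's own z axis and vertical below 0.1 rad and height (world z) of pot below 0.03 m and linear speed of pot below 0.02 m/s); the robot touches nothing.
It fails at once if the drawer is opened more than 20 mm while a dial is off the code (more than 0.2 rad) (value of joint cab_drawer0 above 0.02 m and not (value of joint dial_left between 1.3708 and 1.7708 rad and value of joint dial_right between 3.727 and 4.127 rad)).
It fails at once if the jar, cup or brush is moved more than 40 mm (distance of any of varnish, cup, brush from where it was at the start of the episode above 0.04 m).
It fails at once if the jar or cup is tipped over (angle between any of varnish, cup's own z axis and vertical above 0.6 rad).
Of plug1, plug2, plug3 only 1 to 3 are there at a start; the rules pass over those that are not, and their reading is None.
At some moment in a run one of plug1, plug2, plug3 may be knocked a few centimetres aside while the robot is not near it.
It also fails if it takes over 210 s, if anything falls off the work surface, if the arm or the gripper's body presses on something with over 40 N, if the wrist force passes 120 N, or if a joint passes its speed limit or range.

## Robot

A 7-joint arm with a two-finger parallel gripper is mounted at the origin on the work surface. World frame = base frame: x ahead of the robot, y to its left, z up, the work surface at z = 0. Lengths are in mm, angles in degrees, forces in N, time in s.
With the tool pointing down it reaches from about 425 to 1025 mm from the base axis. Payload 9.4 kg.
Tool frame: the origin (TCP) lies midway between the tips of the shut fingers; the grasp point (between the pads) lies r.grip_point_offset behind it (r.grip_point_offset is the distance from the TCP to the grasp point, in mm); z points along the fingers, y is the line along which they close (so a half turn about z gives the same grasp; the last joint's range is limited). The gripper opens to 93 mm and grips with 3 to 60 N. Pads are 15 mm wide; open, the fingers measure 128 mm over their backs; the gripper's body (75 mm by 188 mm) begins 65 mm behind the grasp point.
Start: joints at [62.183, 34.337, -0.143, 91.639, 0.103, 54.024, -4.572], TCP at [288.184, -665.262, 218.618] pointing down, gripper open.
Joint ranges: [-147.43, 147.43], [-19.82, 112.94], [-74.19, 73.91], [6.32, 146.72], [-59.91, 239.91], [6.04, 106.73], [-150.56, 150.56]. Speed limits (degrees/s): [127.2, 127.2, 172.46, 172.46, 180, 180, 180].

## Interface

Orientations are given as a 3x3 rotation matrix whose columns are the frame's x, y, z axes.
In Python, from bench import r, vision, finder gives the robot as it stands.
- The arm moves only by the tool arm_command, never from a script. Its argument "increments" is a list that holds one entry, the list of rows, each a list of 7 numbers: the opening, from -1 (shut) to 1 (fully open), then the shift along the world's x, y, z scaled (see below), then the turn, a rotation vector about the world's x, y, z scaled (see below). In form: [[[fingers, tx, ty, tz, ax, ay, az], ...]]. A call has exactly 10 rows; each row shifts and turns the commanded pose from where the row before left it; what a row does not reach is not made up. The controller multiplies each number of a shift by 25 mm and each number of a turn by 0.08 rad. A row lasts 1/12 s, in which the tool goes at most 41.7 mm and 7.16 degrees, less where a joint would pass 70% of its speed; a pose out of reach is approached as far as the arm can. A call with a number of a shift or a turn outside -1 to 1 is refused whole. A call with a gripper value outside its range is refused whole. The fingers move at their own pace and stop on an object; the grip force is fixed at half the most. Time passes only in rows, so rows that do not move let the fingers close, or fill a call up. It gives the time, the measured TCP pose, the force, the opening and the grip force at its end, in the units of the state.
- r.observe(): the state, without advancing time (a new reading comes with each control period).
- vision.camera(name): name is "side" or "top" or "wrist"; returns (picture, depth): 384x512x3 uint8, blue, green, red; 384x512 float32, mm along the optical axis (not along the pixel's ray), 0 where there is no reading.
- vision.camera_params(name): a dict with "fx", "fy", "cx", "cy" (pixels), "extrinsics" (4x4, takes a point from world to camera coordinates). Camera axes: x right, y up, looking along -z (the intrinsics and any distortion apply to the point x, -y, -z); pixel columns grow to the right and rows downward; lengths in mm; the calibration is good to about 2 mm. A picture is of the moment at which its call begins: read the wrist's pose just before it. camera_params takes no time and is no camera call; for the wrist camera it gives the pose at the moment of the call.
- r.hand_in(): hands the job in; it is judged then, once.
Trained networks look in the newest picture that a camera, given by its name, has taken for a name from the list of things; names that differ only in an ending like _2 or _b are one class to them, and where a whole thing is asked for, a point or a joint stands for the part that bears it (a point fixed in the world has none). Each returns a list of dicts, best first, with "score" (0 to 1); they miss things now and then, are a little off and sometimes report something else, mostly with a low value. They report only what shows in the picture. A call takes as long as a camera call. They do not tell look-alikes from the thing itself.
- finder.search_frame(query, camera): "centre" ([x, y, z] in mm, in world coordinates, good to about 4 mm: the middle of the surface that is visible of it).
- finder.masks_of(query, camera): "mask" (384x512 bool, what is visible of it).
- finder.place_of(query, camera): "centre" ([x, y, z] in mm, in world coordinates, good to about 4 mm: a listed point, or the origin of a listed thing).
The state is a dict: "clock": time; "q": joint angles; "joint_vel": joint speeds; "joint_efforts": joint torques, N m; "eef_pos": TCP position; "orientation": TCP orientation; "force": force on the tool from outside, world axes, zero at the start; "wrist_torque": the same for the moment, N m; "grip_width": finger opening in mm; "gripper_force": force on a finger pad.
Only numpy, scipy, OpenCV 4.12 (cv2) and the standard library are available. Lean on these libraries where they do the work, as an engineer would, in place of code of your own. Each camera call takes 0.05 s, during which the arm holds its last target. There are 200 camera calls.

## Working session

There is one attempt and no reset: what is moved stays moved. The work goes in short steps, Python scripts to look and compute and a tool call to move; the robot and the scene stay as the last step left them, time stands still between calls to the robot, and variables do not carry over. Pictures are saved under pics/ and viewed, at most 14 in all, crops included, and the job is handed in when it is done.

Besides the shell and the picture viewer there is one more tool, called after "Request:" by a JSON object that holds its "op" and its "data", one argument or row to a line. arm_command: Moves the arm, as the interface text tells. Shifts and turns lie within -1 to 1; 1 stands for 25 mm of shift or 0.08 rad of turn. Its arguments: {"type":"object","properties":{"increments":{"type":"array"}},"required":["increments"]}

```bash
mkdir -p pics; cat > h.py <<'E'
import numpy as np, cv2
from bench import r, vision, finder
def snap(cam, fn=None):
    P=vision.camera_params(cam); im,d=vision.camera(cam)
    if fn: cv2.imwrite('pics/'+fn,im)
    return im,d,P
def world(P,u,v,d):
    c=np.stack([(u-P['cx'])/P['fx']*d,-(v-P['cy'])/P['fy']*d,-d,np.ones_like(d)],-1)
    return (c@np.linalg.inv(P['extrinsics']).T)[...,:3]
def cloud(P,d):
    v,u=np.mgrid[:d.shape[0],:d.shape[1]].astype(float)
    return world(P,u,v,d.astype(float))
def pix(P,p):
    c=P['extrinsics']@np.r_[p,1]; return (P['cx']+P['fx']*c[0]/-c[2], P['cy']-P['fy']*c[1]/-c[2])
E
python3 - <<'E'
from h import *
o=r.observe(); print(o['clock'],o['eef_pos'],o['orientation'],r.grip_point_offset,o['grip_width'])
for cam in ['top','side']:
    im,d,P=snap(cam,cam+'0.png')
    print(cam,np.linalg.inv(P['extrinsics'])[:3].round(2).tolist(),P['fx'])
    for q in ['cab','cab_drawer0_handle','dial_left_grip','dial_right_grip','plug1','pot','pot_grip','block','varnish','cup','brush']:
        print(q,[(np.round(x['centre']).tolist(),round(x['score'],2)) for x in finder.place_of(q,cam)[:6]])
print(r.observe()['clock'])
E
```

```text
0.0 [ 287.97735791 -664.83973623  217.78256051] [[ 9.17580101e-01  3.97550316e-01 -7.10578253e-04]
 [ 3.97550931e-01 -9.17579161e-01  1.31962977e-03]
 [-1.27392565e-04 -1.49335706e-03 -9.99998877e-01]] 18.8 93.14374217881628
top [[-0.03, 0.99, -0.1, 433.02], [-1.0, -0.03, 0.01, 41.27], [0.01, 0.1, 0.99, 1424.97]] 415.4070794055611
cab [([708.0, -19.0, 2.0], 0.78)]
cab_drawer0_handle [([576.0, -8.0, 78.0], 0.7)]
dial_left_grip [([698.0, 60.0, 153.0], 0.71)]
dial_right_grip [([691.0, -98.0, 151.0], 0.55)]
plug1 [([384.0, 379.0, 1.0], 0.73), ([365.0, 279.0, -3.0], 0.7), ([457.0, 323.0, -2.0], 0.55)]
pot [([554.0, -380.0, 3.0], 0.58)]
pot_grip [([560.0, -381.0, 128.0], 0.76)]
block [([389.0, -280.0, 2.0], 0.79)]
varnish [([716.0, 314.0, 6.0], 0.64)]
cup [([730.0, -350.0, 3.0], 0.93)]
brush [([631.0, 468.0, 3.0], 0.84)]
side [[1.0, 0.06, -0.06, 490.25], [-0.09, 0.67, -0.73, -698.87], [-0.0, 0.74, 0.68, 807.36]] 377.80377238571805
cab [([708.0, -19.0, 2.0], 0.9), ([678.0, -99.0, 152.0], 0.67), ([370.0, 276.0, -0.0], 0.59)]
cab_drawer0_handle [([574.0, -5.0, 78.0], 0.8)]
dial_left_grip [([700.0, 65.0, 150.0], 0.56)]
dial_right_grip []
plug1 [([369.0, 278.0, -1.0], 0.82), ([386.0, 374.0, 2.0], 0.76), ([457.0, 328.0, 2.0], 0.49), ([394.0, -278.0, 1.0], 0.23)]
pot [([559.0, -380.0, -2.0], 0.57)]
pot_grip [([565.0, -377.0, 126.0], 0.83)]
block [([391.0, -278.0, 2.0], 0.71)]
varnish [([714.0, 313.0, 1.0], 0.67)]
cup [([730.0, -348.0, -1.0], 0.68)]
brush [([629.0, 471.0, 2.0], 0.79)]
1.2
```

View pics/top0.png

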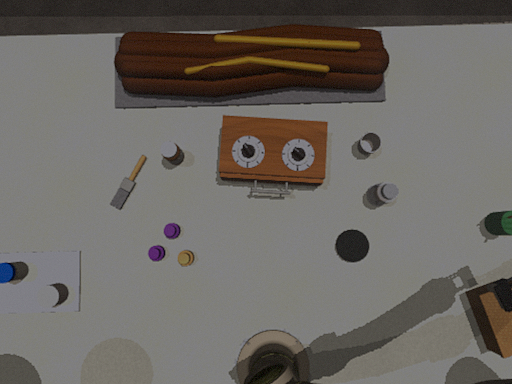

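View pics/side0.png

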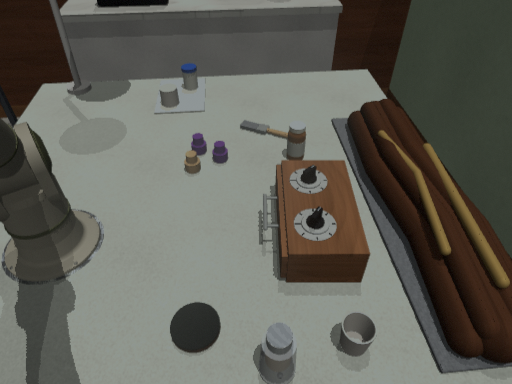

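```bash
python3 - <<'E'
from h import *
im,d,P=snap('top'); W=cloud(P,d)
# dial bars: high points above the cabinet
m=(W[...,2]>140)&(W[...,2]<170)&(abs(W[...,1]+20)<200)&(W[...,0]>550)&(W[...,0]<850)
n,l,s,c=cv2.connectedComponentsWithStats(m.astype(np.uint8))
for i in range(1,n):
    if s[i,4]<15: continue
    p=W[l==i]; cc=p[:,:2].mean(0); w,v=np.linalg.eigh(np.cov((p[:,:2]-cc).T)); print('bar',s[i],p.mean(0).round(),np.degrees(np.arctan2(v[1,1],v[0,1])).round(1),np.sqrt(w).round(1))
m=(W[...,2]>105)&(W[...,2]<122)&(W[...,0]>550)&(abs(W[...,1]+20)<230)
p=W[m][:,:2].astype(np.float32); print('cab rect',cv2.minAreaRect(p))
m=(W[...,2]>68)&(W[...,2]<95)&(W[...,0]>530)&(W[...,0]<600)&(abs(W[...,1]+10)<100)
p=W[m]; print('handle',p.mean(0).round(1)); print(np.polyfit(p[:,1],p[:,0],1),p[:,1].min(),p[:,1].max())
m=(W[...,2]>12)&(W[...,2]<200)&(W[...,0]<900)&(W[...,0]>300)
n,l,s,c=cv2.connectedComponentsWithStats(m.astype(np.uint8))
for i in range(1,n):
    if s[i,4]<25: continue
    p=W[l==i]; z=p[:,2].max(); t=p[p[:,2]>z-8]; print(s[i].tolist(),'zmax',z.round(),((t.min(0)+t.max(0))/2).round(),(t.max(0)-t.min(0)).round(), im[l==i].mean(0).round())
crop=im[130:290,130:330]
cv2.imwrite('pics/dials.png',cv2.resize(im[60:180,200:320],None,fx=5,fy=5,interpolation=cv2.INTER_CUBIC))
E
```

```text
bar [243 143  11  14  69] [697.  58. 157.] -142.9 [ 4.3 12.6]
bar [293 147  13  12  71] [ 683. -100.  157.] 51.3 [ 4.4 11.9]
cab rect ((856.529541015625, -6.5941314697265625), (463.83148193359375, 501.2391357421875), 85.51250457763672)
handle [575.4 -15.9  81.3]
[6.65592649e-03 5.75489140e+02] -105.44409499630756 53.10495759727583
[310, 99, 24, 5, 49] zmax 21.0 [ 893. -201.   17.] [14. 81.  8.] [73. 71. 75.]
[371, 98, 15, 3, 31] zmax 19.0 [ 894. -399.   15.] [ 9. 50.  7.] [77. 76. 79.]
[255, 100, 18, 5, 39] zmax 19.0 [892.   2.  16.] [14. 60.  7.] [71. 70. 74.]
[276, 100, 22, 4, 44] zmax 19.0 [893. -78.  16.] [13. 74.  7.] [72. 71. 75.]
[170, 103, 21, 4, 34] zmax 20.0 [892. 293.  16.] [12. 70.  8.] [69. 68. 71.]
[205, 102, 13, 4, 26] zmax 17.0 [893. 185.  15.] [13. 42.  5.] [71. 70. 73.]
[219, 115, 109, 80, 7034] zmax 163.0 [693. -22. 159.] [ 48. 191.   8.] [ 53.  72. 101.]
[358, 132, 24, 23, 310] zmax 82.0 [ 728. -348.   78.] [68. 68.  8.] [67. 68. 72.]
[160, 141, 25, 24, 403] zmax 136.0 [711. 311. 132.] [53. 52.  8.] [87. 87. 91.]
[111, 155, 36, 55, 505] zmax 27.0 [626. 467.  23.] [180. 108.   8.] [75. 85. 94.]
[368, 182, 31, 24, 564] zmax 150.0 [ 557. -381.  146.] [44. 48.  8.] [86. 86. 88.]
[486, 211, 26, 25, 555] zmax 122.0 [ 467. -765.  119.] [6. 3. 6.] [40. 54. 39.]
[164, 223, 17, 16, 208] zmax 71.0 [455. 320.  68.] [29. 33.  8.] [91. 40. 76.]
[337, 230, 33, 33, 845] zmax 29.0 [ 387. -282.   25.] [107. 104.   8.] [35. 36. 37.]
[149, 246, 17, 16, 212] zmax 70.0 [382. 372.  66.] [35. 33.  8.] [89. 36. 74.]
[178, 251, 17, 16, 203] zmax 70.0 [362. 275.  66.] [32. 33.  8.] [ 59.  95. 115.]
[0, 262, 29, 22, 504] zmax 108.0 [337. 823. 104.] [62. 43.  8.] [79. 49. 32.]
```

The pictures show one pale plug (top 186,258), two purple decoys (172,230 and 157,253), the pot (386,192), the block (352,245), and the cabinet with its dials (248,151 and 298,154).

View pics/dials.png

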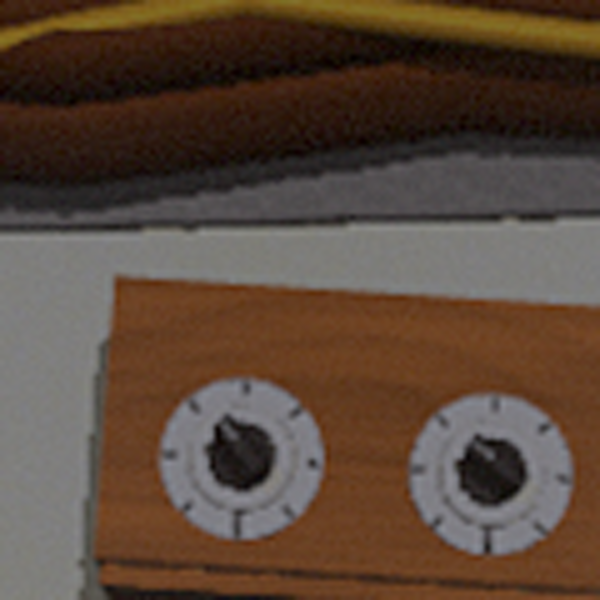

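```bash
python3 - <<'E'
from h import *
im,d,P=snap('top'); W=cloud(P,d)
m=np.zeros(d.shape,bool); m[105:190,205:340]=1
m&=(W[...,2]>108)&(W[...,2]<128)&(W[...,0]>600)&(W[...,0]<830)
n,l,s,c=cv2.connectedComponentsWithStats(m.astype(np.uint8)); i=1+s[1:,4].argmax()
print(cv2.minAreaRect(W[l==i][:,:2].astype(np.float32)), W[l==i][:,2].mean())
im,d,P=snap('side'); W=cloud(P,d)
m=(W[...,2]>105)&(W[...,2]<125)&(W[...,0]>600)&(W[...,0]<830)&(abs(W[...,1]+20)<200)
n,l,s,c=cv2.connectedComponentsWithStats(m.astype(np.uint8)); i=1+s[1:,4].argmax()
print(cv2.minAreaRect(W[l==i][:,:2].astype(np.float32)), W[l==i][:,2].mean())
m=(W[...,2]>135)&(W[...,2]<170)&(abs(W[...,1]+20)<150)&(W[...,0]>630)&(W[...,0]<760)
n,l,s,c=cv2.connectedComponentsWithStats(m.astype(np.uint8))
for i in range(1,n):
    if s[i,4]>15: p=W[l==i]; print(p.mean(0).round(1),cv2.minAreaRect(p[:,:2].astype(np.float32)))
E
```

```text
((713.6277465820312, -23.606201171875), (340.25323486328125, 188.4593505859375), 84.80445098876953) 115.74775735669445
((715.516845703125, -20.510360717773438), (344.5663757324219, 185.67413330078125), 84.81360626220703) 114.0278268743581
[698.6  55.5 150.5] ((699.7142333984375, 59.41804504394531), (43.26862335205078, 15.287858009338379), 35.0252685546875)
[ 683.5 -104.4  151.9] ((684.8088989257812, -100.15569305419922), (42.167972564697266, 14.2407808303833), 49.71670913696289)
```

Request:
{"op": "arm_command", "data": {
  "increments": [
    [[1,0.9,0.95,0,0,0,0],[1,0.9,0.95,0,0,0,0],[1,0.9,0.95,0,0,0,0],[1,0.9,0.95,0,0,0,0],[1,0.9,0.95,0,0,0,0],[1,0.9,0.95,0,0,0,0],[1,0.9,0.95,0,0,0,0],[1,0.9,0.95,0,0,0,0],[1,0.9,0.95,0,0,0,0],[1,0.9,0.95,0,0,0,0]]
  ]
}}

```text
clock: 2.18
eef_pos: [514.2, -426.5, 218.8]
orientation: [[0.918, 0.397, 0.0], [0.397, -0.918, -0.0], [0.0, 0.0, -1.0]]
force: [0.8, -0.7, 0.8]
grip_width: 92.9
gripper_force: 0.0
```

Request:
{"op": "arm_command", "data": {
  "increments": [
    [[1,0.9,0.95,0,0,0,0],[1,0.9,0.95,0,0,0,0],[1,0,0,0,0,0,0],[1,0,0,0,0,0,0],[1,0,0,0,0,0,0],[1,0,0,0,0,0,0],[1,0,0,0,0,0,0],[1,0,0,0,0,0,0],[1,0,0,0,0,0,0],[1,0,0,0,0,0,0]]
  ]
}}

```text
clock: 3.02
eef_pos: [557.8, -380.8, 218.7]
orientation: [[0.918, 0.397, -0.0], [0.397, -0.918, -0.0], [-0.0, 0.0, -1.0]]
force: [-0.9, -0.7, -0.1]
grip_width: 92.9
gripper_force: 0.0
```

```bash
python3 - <<'E'
from h import *
o=r.observe(); print(o['clock'],o['eef_pos'],o['q'],o['force'],o['orientation'].round(4).tolist())
im,d,P=snap('wrist','w1.png')
for q in ['pot','pot_grip']: print(q,[(np.round(x['centre']).tolist(),round(x['score'],2)) for x in finder.place_of(q,'wrist')[:3]])
W=cloud(P,d); m=(W[...,2]>125)&(W[...,2]<160)&(np.hypot(W[...,0]-559,W[...,1]+380)<45)
p=W[m].astype(np.float32); print(len(p),p[:,2].mean(),cv2.minEnclosingCircle(p[:,:2]))
E
```

```text
3.0167 [ 557.79320255 -380.78887519  218.68711289] [ 29.8696664   30.83249316  -0.55888722  98.60863327   0.37628491
  50.55840596 -37.47982305] [-0.93843804 -0.72429806 -0.09246855] [[0.918, 0.3967, -0.0], [0.3967, -0.918, -0.0001], [-0.0, 0.0001, -1.0]]
pot [([560.0, -382.0, -0.0], 0.58)]
pot_grip [([557.0, -382.0, 129.0], 0.7)]Traceback (most recent call last):
  File "<stdin>", line 6, in <module>
cv2.error: OpenCV(4.12.0) /io/opencv/modules/imgproc/src/shapedescr.cpp:201: error: (-215:Assertion failed) count >= 0 && (depth == CV_32F || depth == CV_32S) in function 'minEnclosingCircle'
```

Request:
{"op": "arm_command", "data": {
  "increments": [
    [[1,0.02,-0.02,-0.6,0,0,0],[1,0,0,-0.9,0,0,0],[1,0,0,-0.9,0,0,0],[1,0,0,-0.9,0,0,0],[1,0,0,-0.5,0,0,0],[1,0,0,-0.35,0,0,0],[1,0,0,0,0,0,0],[1,0,0,0,0,0,0],[-1,0,0,0,0,0,0],[-1,0,0,0,0,0,0]]
  ]
}}

```text
clock: 4.0
eef_pos: [559.3, -381.2, 116.1]
orientation: [[0.918, 0.397, 0.002], [0.397, -0.918, -0.001], [0.001, 0.002, -1.0]]
force: [0.3, -0.1, 1.1]
grip_width: 83.9
gripper_force: 0.0
```

Request:
{"op": "arm_command", "data": {
  "increments": [
    [[-1,0,0,0,0,0,0],[-1,0,0,0,0,0,0],[-1,0,0,0,0,0,0],[-1,0,0,0,0,0,0],[-1,0,0,0,0,0,0],[-1,0,0,0,0,0,0],[-1,0,0,0,0,0,0],[-1,0,0,0,0,0,0],[-1,0,0,0,0,0,0],[-1,0,0,0,0,0,0]]
  ]
}}

```text
clock: 4.83
eef_pos: [558.7, -380.6, 114.9]
orientation: [[0.918, 0.398, -0.0], [0.398, -0.918, 0.0], [-0.0, -0.0, -1.0]]
force: [-1.2, 1.7, 2.3]
grip_width: 47.4
gripper_force: 30.0
```

Request:
{"op": "arm_command", "data": {
  "increments": [
    [[-1,0,0,0.1,0,0,0],[-1,0,0,0.2,0,0,0],[-1,0,0,0.3,0,0,0],[-1,0,0,0.4,0,0,0],[-1,0,0,0.4,0,0,0],[-1,0,0,0.3,0,0,0],[-1,0,0,0.2,0,0,0],[-1,0,0,0.1,0,0,0],[-1,0,0,0,0,0,0],[-1,0,0,0,0,0,0]]
  ]
}}

```text
clock: 5.67
eef_pos: [558.6, -380.7, 164.9]
orientation: [[0.918, 0.398, -0.0], [0.398, -0.918, 0.0], [-0.0, -0.0, -1.0]]
force: [0.5, -0.1, -4.8]
grip_width: 47.1
gripper_force: 30.0
```

Request:
{"op": "arm_command", "data": {
  "increments": [
    [[-1,-0.1,0.06,0,0,0,0],[-1,-0.2,0.12,0,0,0,0],[-1,-0.3,0.18,0,0,0,0],[-1,-0.4,0.24,0,0,0,0],[-1,-0.5,0.3,0,0,0,0],[-1,-0.5,0.3,0,0,0,0],[-1,-0.5,0.3,0,0,0,0],[-1,-0.5,0.3,0,0,0,0],[-1,-0.5,0.3,0,0,0,0],[-1,-0.5,0.3,0,0,0,0]]
  ]
}}

```text
clock: 6.5
eef_pos: [457.1, -319.9, 164.8]
orientation: [[0.918, 0.397, -0.001], [0.397, -0.918, 0.0], [-0.0, -0.0, -1.0]]
force: [-0.2, 0.1, -4.5]
grip_width: 47.4
gripper_force: 30.0
```

Request:
{"op": "arm_command", "data": {
  "increments": [
    [[-1,-0.5,0.3,0,0,0,0],[-1,-0.5,0.3,0,0,0,0],[-1,-0.5,0.3,0,0,0,0],[-1,-0.4,0.24,0,0,0,0],[-1,-0.4,0.24,0,0,0,0],[-1,-0.3,0.18,0,0,0,0],[-1,-0.2,0.08,0,0,0,0],[-1,0,0,0,0,0,0],[-1,0,0,0,0,0,0],[-1,0,0,0,0,0,0]]
  ]
}}

```text
clock: 7.33
eef_pos: [389.5, -280.2, 165.0]
orientation: [[0.918, 0.398, 0.001], [0.398, -0.918, -0.0], [0.001, 0.001, -1.0]]
force: [0.6, 0.4, -4.3]
grip_width: 47.2
gripper_force: 30.0
```

```bash
python3 - <<'E'
from h import *
o=r.observe(); print(o['clock'],o['eef_pos'],o['q'],o['force'])
im,d,P=snap('side')
for q in ['pot','plug_stuck','block']: print(q,[(np.round(x['centre']).tolist(),round(x['score'],2)) for x in finder.place_of(q,'side')[:5]])
cv2.imwrite('pics/s1.png',cv2.resize(im[200:384,100:340],None,fx=2.5,fy=2.5))
E
```

```text
7.3333 [ 389.4763878  -280.20221272  164.96917736] [ 29.96484107  22.35109248  -1.35333474 126.23415256   0.99089855
  31.36748969 -38.70934387] [ 0.63409013  0.40669312 -4.25477968]
pot [([390.0, -282.0, 50.0], 0.73)]
plug_stuck []
block [([393.0, -278.0, 3.0], 0.71)]
```

View pics/s1.png

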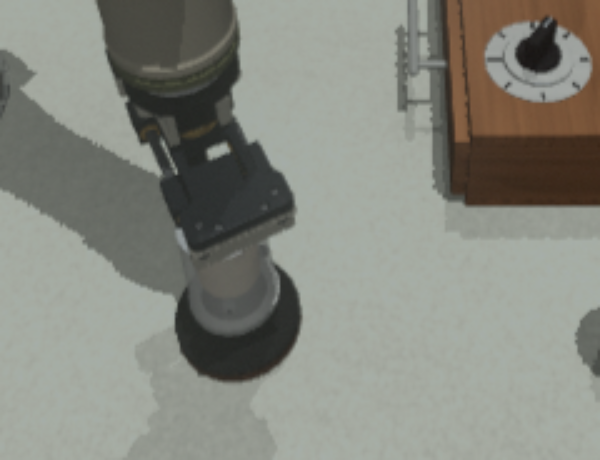

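Request:
{"op": "arm_command", "data": {
  "increments": [
    [[-1,0,0,0,0,0,0],[-1,0,0,0,0,0,0],[-1,0,0,0,0,0,0],[-1,0,0,0,0,0,0],[-1,0,0,0,0,0,0],[-1,0,0,0,0,0,0],[-1,0,0,-0.2,0,0,0],[-1,0,0,-0.3,0,0,0],[-1,0,0,-0.4,0,0,0],[-1,0,0,-0.4,0,0,0]]
  ]
}}

```text
clock: 8.37
eef_pos: [388.8, -279.6, 132.5]
orientation: [[0.918, 0.398, 0.0], [0.398, -0.918, 0.0], [0.0, -0.0, -1.0]]
force: [-33.7, 27.2, 238.6]
grip_width: 47.4
gripper_force: 161.4
```

Request:
{"op": "arm_command", "data": {
  "increments": [
    [[-1,0,0,0,0,0,0],[-1,0,0,0.3,0,0,0],[-1,0,0,0.4,0,0,0],[-1,0,0,0.3,0,0,0],[-1,0,0,0,0,0,0],[-1,0,0,0,0,0,0],[-1,0,0,0,0,0,0],[-1,0,0,0,0,0,0],[-1,0,0,0,0,0,0],[-1,0,0,0,0,0,0]]
  ]
}}

```text
clock: 9.2
eef_pos: [388.6, -279.7, 157.0]
orientation: [[0.918, 0.398, -0.001], [0.398, -0.918, 0.0], [-0.0, -0.001, -1.0]]
force: [0.2, -0.2, -4.6]
grip_width: 47.2
gripper_force: 50.4
```

```bash
python3 - <<'E'
from h import *
for c in ['side','top']:
  im,d,P=snap(c,'r1%s.png'%c)
  for q in ['pot','plug_stuck']: print(q,[(np.round(x['centre'],1).tolist(),round(x['score'],2)) for x in finder.place_of(q,c)[:5]])
E
```

```text
pot [([388.9, -281.3, 41.2], 0.83)]
plug_stuck []
pot [([389.1, -280.7, 40.2], 0.72)]
plug_stuck []
```

Request:
{"op": "arm_command", "data": {
  "increments": [
    [[-1,0,0,-0.2,0,0,0],[-1,0,0,-0.2,0,0,0],[-1,0,0,-0.2,0,0,0],[-1,0,0,-0.1,0,0,0],[-1,0,0,-0.1,0,0,0],[-1,0,0,-0.04,0,0,0],[-1,0,0,0,0,0,0],[-1,0,0,0,0,0,0],[-1,0,0,0,0,0,0],[-1,0,0,0,0,0,0]]
  ]
}}

```text
clock: 10.33
eef_pos: [388.8, -279.8, 136.5]
orientation: [[0.918, 0.398, 0.0], [0.398, -0.918, -0.0], [0.0, 0.0, -1.0]]
force: [0.3, -0.6, -4.5]
grip_width: 47.7
gripper_force: 50.4
```

Request:
{"op": "arm_command", "data": {
  "increments": [
    [[-1,0,0,-0.02,0,0,0],[-1,0,0,0,0,0,0],[-1,0,0,0,0,0,0],[-1,0,0,0,0,0,0],[-1,0,0,0,0,0,0],[-1,0,0,0,0,0,0],[-1,0,0,0,0,0,0],[-1,0,0,0,0,0,0],[-1,0,0,0,0,0,0],[-1,0,0,0,0,0,0]]
  ]
}}

```text
clock: 11.17
eef_pos: [388.7, -279.8, 135.9]
orientation: [[0.918, 0.397, -0.0], [0.397, -0.918, -0.0], [-0.0, 0.0, -1.0]]
force: [-0.0, 0.3, -3.8]
grip_width: 47.7
gripper_force: 50.4
```

```bash
python3 - <<'E'
import cv2
a=cv2.imread('pics/s1.png')
b=cv2.imread('pics/r1side.png')
cv2.imwrite('pics/r1c.png',cv2.resize(b[270:350,150:250],None,fx=6,fy=6,interpolation=cv2.INTER_CUBIC))
E
```

```text
(no output)
```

View pics/r1c.png

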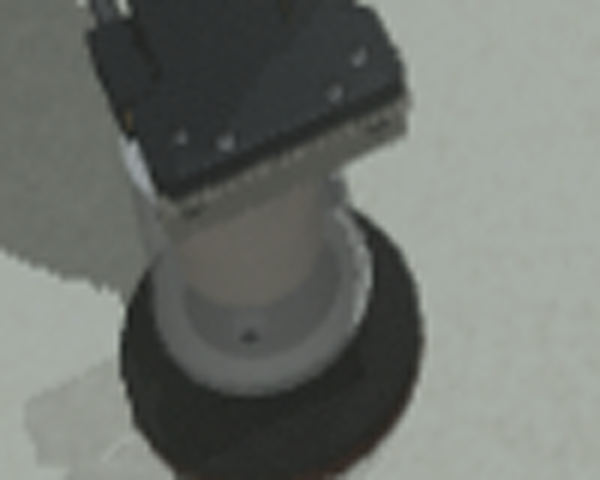

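The pot is held over the block (crop 270,300), with the plug still wedged: its foot edge shows at about (250,300) through the wall. I'm now feeling slowly for the contact height, because the first rap read much too hard (238 N).

Request:
{"op": "arm_command", "data": {
  "increments": [
    [[-1,0,0,-0.02,0,0,0],[-1,0,0,0,0,0,0],[-1,0,0,0,0,0,0],[-1,0,0,0,0,0,0],[-1,0,0,0,0,0,0],[-1,0,0,0,0,0,0],[-1,0,0,0,0,0,0],[-1,0,0,0,0,0,0],[-1,0,0,0,0,0,0],[-1,0,0,0,0,0,0]]
  ]
}}

```text
clock: 12.0
eef_pos: [388.7, -279.8, 135.3]
orientation: [[0.918, 0.398, -0.0], [0.398, -0.918, 0.0], [-0.0, -0.0, -1.0]]
force: [-0.1, 0.2, -3.5]
grip_width: 47.3
gripper_force: 50.4
```

Request:
{"op": "arm_command", "data": {
  "increments": [
    [[-1,0,0,-0.02,0,0,0],[-1,0,0,0,0,0,0],[-1,0,0,0,0,0,0],[-1,0,0,0,0,0,0],[-1,0,0,0,0,0,0],[-1,0,0,0,0,0,0],[-1,0,0,0,0,0,0],[-1,0,0,0,0,0,0],[-1,0,0,0,0,0,0],[-1,0,0,0,0,0,0]]
  ]
}}

```text
clock: 12.83
eef_pos: [388.7, -279.8, 134.9]
orientation: [[0.918, 0.398, -0.0], [0.398, -0.918, -0.0], [-0.0, 0.0, -1.0]]
force: [0.3, 1.1, -3.7]
grip_width: 47.4
gripper_force: 50.4
```

Request:
{"op": "arm_command", "data": {
  "increments": [
    [[-1,0,0,-0.02,0,0,0],[-1,0,0,0,0,0,0],[-1,0,0,0,0,0,0],[-1,0,0,0,0,0,0],[-1,0,0,0,0,0,0],[-1,0,0,0,0,0,0],[-1,0,0,0,0,0,0],[-1,0,0,0,0,0,0],[-1,0,0,0,0,0,0],[-1,0,0,0,0,0,0]]
  ]
}}

```text
clock: 13.67
eef_pos: [388.7, -279.8, 134.4]
orientation: [[0.918, 0.397, 0.0], [0.397, -0.918, -0.0], [-0.0, 0.0, -1.0]]
force: [0.7, 0.3, -4.4]
grip_width: 47.8
gripper_force: 50.4
```

Request:
{"op": "arm_command", "data": {
  "increments": [
    [[-1,0,0,-0.02,0,0,0],[-1,0,0,0,0,0,0],[-1,0,0,0,0,0,0],[-1,0,0,0,0,0,0],[-1,0,0,0,0,0,0],[-1,0,0,0,0,0,0],[-1,0,0,0,0,0,0],[-1,0,0,0,0,0,0],[-1,0,0,0,0,0,0],[-1,0,0,0,0,0,0]]
  ]
}}

```text
clock: 14.5
eef_pos: [388.7, -279.8, 133.9]
orientation: [[0.918, 0.398, -0.0], [0.398, -0.918, -0.0], [-0.0, 0.0, -1.0]]
force: [-0.4, -0.8, -3.9]
grip_width: 47.4
gripper_force: 50.4
```

Request:
{"op": "arm_command", "data": {
  "increments": [
    [[-1,0,0,-0.02,0,0,0],[-1,0,0,0,0,0,0],[-1,0,0,0,0,0,0],[-1,0,0,0,0,0,0],[-1,0,0,0,0,0,0],[-1,0,0,0,0,0,0],[-1,0,0,0,0,0,0],[-1,0,0,0,0,0,0],[-1,0,0,0,0,0,0],[-1,0,0,0,0,0,0]]
  ]
}}

```text
clock: 15.33
eef_pos: [388.7, -279.7, 133.4]
orientation: [[0.918, 0.398, -0.0], [0.398, -0.918, -0.0], [-0.0, -0.0, -1.0]]
force: [0.2, 0.2, -4.6]
grip_width: 47.8
gripper_force: 50.4
```

Request:
{"op": "arm_command", "data": {
  "increments": [
    [[-1,0,0,-0.02,0,0,0],[-1,0,0,0,0,0,0],[-1,0,0,0,0,0,0],[-1,0,0,0,0,0,0],[-1,0,0,0,0,0,0],[-1,0,0,0,0,0,0],[-1,0,0,0,0,0,0],[-1,0,0,0,0,0,0],[-1,0,0,0,0,0,0],[-1,0,0,0,0,0,0]]
  ]
}}

```text
clock: 16.17
eef_pos: [388.8, -279.7, 133.2]
orientation: [[0.918, 0.398, 0.0], [0.398, -0.918, -0.0], [0.0, 0.0, -1.0]]
force: [-0.8, 2.4, 5.4]
grip_width: 47.6
gripper_force: 52.5
```

Request:
{"op": "arm_command", "data": {
  "increments": [
    [[-1,0,0,0.3,0,0,0],[-1,0,0,0.4,0,0,0],[-1,0,0,0.2,0,0,0],[-1,0,0,0,0,0,0],[-1,0,0,0,0,0,0],[-1,0,0,0,0,0,0],[-1,0,0,0,0,0,0],[-1,0,0,-0.1,0,0,0],[-1,0,0,-0.4,0,0,0],[-1,0,0,-0.4,0,0,0]]
  ]
}}

```text
clock: 17.0
eef_pos: [389.0, -279.9, 132.7]
orientation: [[0.918, 0.397, 0.001], [0.397, -0.918, -0.0], [0.0, 0.001, -1.0]]
force: [-15.3, 17.6, 258.0]
grip_width: 47.9
gripper_force: 152.2
```

Request:
{"op": "arm_command", "data": {
  "increments": [
    [[-1,0,0,0,0,0,0],[-1,0,0,0,0,0,0],[-1,0,0,0.3,0,0,0],[-1,0,0,0.4,0,0,0],[-1,0,0,0.2,0,0,0],[-1,0,0,0,0,0,0],[-1,0,0,0,0,0,0],[-1,0,0,0,0,0,0],[-1,0,0,0,0,0,0],[-1,0,0,0,0,0,0]]
  ]
}}

```text
clock: 17.83
eef_pos: [388.5, -279.6, 155.0]
orientation: [[0.918, 0.398, -0.001], [0.398, -0.918, 0.0], [-0.0, -0.001, -1.0]]
force: [-1.1, -0.4, -3.3]
grip_width: 47.5
gripper_force: 50.2
```

```bash
python3 - <<'E'
from h import *
im,d,P=snap('side','r2side.png')
for q in ['pot','plug_stuck']: print(q,[(np.round(x['centre'],1).tolist(),round(x['score'],2)) for x in finder.place_of(q,'side')[:5]])
a=cv2.imread('pics/r1side.png')
f=lambda b:cv2.convertScaleAbs(cv2.resize(b[280:345,160:235],None,fx=5,fy=5,interpolation=cv2.INTER_CUBIC),alpha=1.8)
cv2.imwrite('pics/cmp.png',np.hstack([f(a),f(im)]))
E
```

```text
pot [([391.0, -281.4, 43.3], 0.64)]
plug_stuck []
```

View pics/cmp.png

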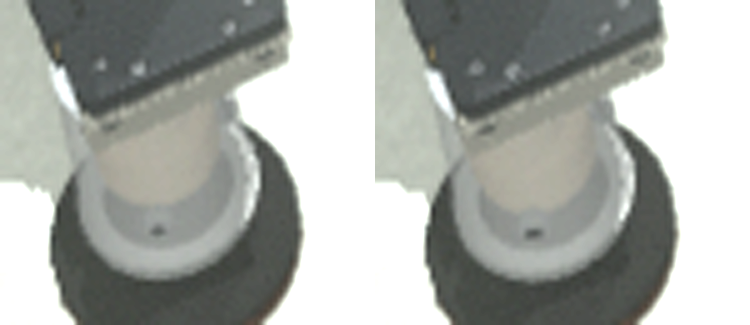

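Request:
{"op": "arm_command", "data": {
  "increments": [
    [[-1,0,0,0,0,0,0],[-1,0,0,0,0,0,0],[-1,0,0,0,0,0,0],[-1,0,0,0,0,0,0],[-1,0,0,0,0,0,0],[-1,0,0,0,0,0,0],[-1,0,0,0,0,0,0],[-1,0,0,-0.15,0,0,0],[-1,0,0,-0.36,0,0,0],[-1,0,0,-0.36,0,0,0]]
  ]
}}

```text
clock: 18.82
eef_pos: [388.8, -279.8, 133.0]
orientation: [[0.918, 0.397, 0.001], [0.397, -0.918, -0.0], [0.0, 0.001, -1.0]]
force: [-0.4, 1.6, 45.0]
grip_width: 47.4
gripper_force: 64.9
```

Request:
{"op": "arm_command", "data": {
  "increments": [
    [[-1,0,0,0,0,0,0],[-1,0,0,0,0,0,0],[-1,0,0,0.3,0,0,0],[-1,0,0,0.4,0,0,0],[-1,0,0,0.2,0,0,0],[-1,0,0,0,0,0,0],[-1,0,0,0,0,0,0],[-1,0,0,0,0,0,0],[-1,0,0,0,0,0,0],[-1,0,0,0,0,0,0]]
  ]
}}

```text
clock: 19.65
eef_pos: [388.5, -279.7, 155.7]
orientation: [[0.918, 0.398, -0.001], [0.398, -0.918, 0.0], [-0.0, -0.001, -1.0]]
force: [0.3, 0.3, -4.0]
grip_width: 47.8
gripper_force: 50.9
```

```bash
python3 - <<'E'
from h import *
im,d,P=snap('side','r3side.png')
for q in ['pot','plug_stuck']: print(q,[(np.round(x['centre'],1).tolist(),round(x['score'],2)) for x in finder.place_of(q,'side')[:5]])
def prof(n):
    b=cv2.imread('pics/'+n)[285:340,191:195].mean(1); return b.round().astype(int)
for i in range(3): 
    x=prof('r%dside.png'%(i+1)); print((x[:,2]-x[:,0]).tolist())
E
```

```text
pot [([390.1, -279.9, 42.8], 0.84)]
plug_stuck []
[-4, -3, -3, -4, -4, -3, -4, -4, -4, -2, -1, 0, 3, 5, 5, 5, 5, 5, 5, 7, 7, 8, 8, 8, 8, 8, 8, 8, 9, 8, 9, 9, 9, 8, 8, 6, -1, 0, 0, -1, -1, 0, -1, 0, 0, 0, -1, 0, -1, 0, -1, 1, 0, 0, 1]
[-4, -4, -4, -5, -4, -3, -4, -4, -3, -2, -1, 0, 0, 4, 4, 4, 5, 4, 5, 6, 6, 7, 7, 7, 8, 8, 8, 8, 9, 9, 8, 8, 9, 8, 8, 8, 5, 1, -1, 0, -1, -1, 0, 1, 0, 0, 0, 0, 1, 0, -1, 1, 0, 1, 1]
[-3, -3, -4, -4, -4, -4, -4, -4, -3, -2, -1, 0, 2, 4, 5, 5, 5, 4, 5, 6, 8, 9, 9, 9, 10, 10, 8, 9, 9, 8, 8, 8, 9, 9, 9, 8, 4, 2, 1, 0, 0, 3, 7, 9, 5, 1, 1, 0, 1, 0, 0, 0, 1, 1, 1]
```

```bash
python3 - <<'E'
import cv2,numpy as np
f=lambda n:cv2.convertScaleAbs(cv2.resize(cv2.imread('pics/'+n)[280:345,160:235],None,fx=5,fy=5,interpolation=cv2.INTER_CUBIC),alpha=1.8)
cv2.imwrite('pics/cmp2.png',np.hstack([f('r2side.png'),f('r3side.png')]))
E
```

```text
(no output)
```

View pics/cmp2.png

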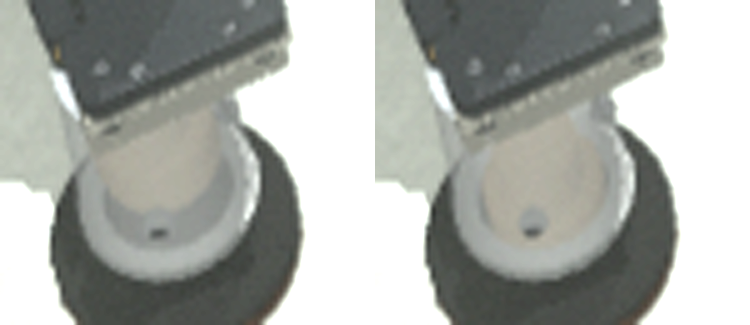

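The plug dropped out after the third rap. It now stands on the block inside the pot mouth (right half, around 540,190). Next I lift the pot straight up and carry it back to where it stood.

Request:
{"op": "arm_command", "data": {
  "increments": [
    [[-1,0,0,0.2,0,0,0],[-1,0,0,0.4,0,0,0],[-1,0,0,0.4,0,0,0],[-1,0,0,0.4,0,0,0],[-1,0,0,0.4,0,0,0],[-1,0,0,0.4,0,0,0],[-1,0,0,0.4,0,0,0],[-1,0,0,0.4,0,0,0],[-1,0,0,0.4,0,0,0],[-1,0,0,0.2,0,0,0]]
  ]
}}

```text
clock: 20.63
eef_pos: [388.9, -279.9, 247.5]
orientation: [[0.918, 0.398, 0.001], [0.398, -0.918, -0.001], [0.001, 0.001, -1.0]]
force: [0.3, 0.2, -3.7]
grip_width: 47.7
gripper_force: 50.9
```

Request:
{"op": "arm_command", "data": {
  "increments": [
    [[-1,0.4,-0.24,0,0,0,0],[-1,0.7,-0.42,0,0,0,0],[-1,0.8,-0.48,0,0,0,0],[-1,0.8,-0.48,0,0,0,0],[-1,0.8,-0.48,0,0,0,0],[-1,0.8,-0.48,0,0,0,0],[-1,0.8,-0.48,0,0,0,0],[-1,0.8,-0.48,0,0,0,0],[-1,0.6,-0.36,0,0,0,0],[-1,0.3,-0.18,0,0,0,0]]
  ]
}}

```text
clock: 21.47
eef_pos: [560.9, -382.8, 244.7]
orientation: [[0.917, 0.398, -0.0], [0.398, -0.917, 0.0], [-0.0, -0.0, -1.0]]
force: [0.7, 0.5, -3.2]
grip_width: 47.8
gripper_force: 50.9
```

```bash
python3 - <<'E'
from h import *
o=r.observe(); print(o['clock'],o['eef_pos'],o['force'])
for c in ['side','top']:
  im,d,P=snap(c)
  for q in ['pot','plug_stuck']: print(q,[(np.round(x['centre'],1).tolist(),round(x['score'],2)) for x in finder.place_of(q,c)[:5]])
E
```

```text
21.4667 [ 560.90508156 -382.80880714  244.7221041 ] [ 0.66538884  0.51494099 -3.19666271]
pot [([562.2, -383.7, 130.7], 0.93)]
plug_stuck [([389.1, -279.9, 20.1], 0.75), ([708.6, -14.0, 1.3], 0.49), ([563.9, -384.6, 131.9], 0.43)]
pot [([555.6, -384.8, 133.0], 0.4)]
plug_stuck [([388.1, -274.4, 19.7], 0.53)]
```

Request:
{"op": "arm_command", "data": {
  "increments": [
    [[-1,0,0,-0.4,0,0,0],[-1,0,0,-0.8,0,0,0],[-1,0,0,-0.8,0,0,0],[-1,0,0,-0.8,0,0,0],[-1,0,0,-0.8,0,0,0],[-1,0,0,-0.6,0,0,0],[-1,0,0,-0.4,0,0,0],[-1,0,0,-0.3,0,0,0],[-1,0,0,-0.2,0,0,0],[-1,0,0,-0.1,0,0,0]]
  ]
}}

```text
clock: 22.6
eef_pos: [558.6, -381.7, 115.8]
orientation: [[0.918, 0.397, -0.0], [0.397, -0.918, 0.0], [-0.0, -0.0, -1.0]]
force: [0.4, -0.6, -2.1]
grip_width: 47.3
gripper_force: 50.9
```

Request:
{"op": "arm_command", "data": {
  "increments": [
    [[-1,0,0,-0.02,0,0,0],[-1,0,0,0,0,0,0],[1,0,0,0,0,0,0],[1,0,0,0,0,0,0],[1,0,0,0,0,0,0],[1,0,0,0,0,0,0],[1,0,0,0,0,0,0],[1,0,0,0,0,0,0],[1,0,0,0,0,0,0],[1,0,0,0,0,0,0]]
  ]
}}

```text
clock: 23.43
eef_pos: [558.7, -381.8, 115.7]
orientation: [[0.918, 0.398, 0.0], [0.398, -0.918, -0.0], [0.0, 0.0, -1.0]]
force: [-0.7, 0.3, -0.4]
grip_width: 91.9
gripper_force: 0.0
```

Request:
{"op": "arm_command", "data": {
  "increments": [
    [[1,0,0,0.3,0,0,0],[1,0,0,0.6,0,0,0],[1,0,0,1,0,0,0],[1,0,0,1,0,0,0],[1,0,0,1,0,0,0],[1,0,0,0.8,0,0,0],[1,0,0,0,0,0,0],[1,0,0,0,0,0,0],[1,0,0,0,0,0,0],[1,0,0,0,0,0,0]]
  ]
}}

```text
clock: 24.27
eef_pos: [558.1, -381.4, 232.1]
orientation: [[0.918, 0.398, -0.002], [0.398, -0.918, 0.001], [-0.001, -0.001, -1.0]]
force: [0.1, -0.0, 0.1]
grip_width: 93.1
gripper_force: 0.0
```

```bash
python3 - <<'E'
from h import *
o=r.observe(); print(o['clock'],o['eef_pos'],o['force'],o['q'])
im,d,P=snap('side')
for q in ['pot','plug_stuck','dial_left_grip','dial_right_grip']: print(q,[(np.round(x['centre'],1).tolist(),round(x['score'],2)) for x in finder.place_of(q,'side')[:5]])
E
```

```text
24.2667 [ 558.14907355 -381.35840404  232.07916325] [ 0.05173618 -0.00410141  0.10200166] [ 29.81085825  30.17098616  -0.42245278  97.68244399   0.26735223
  52.25219922 -37.28710989]
pot [([561.5, -384.8, -2.0], 0.75)]
plug_stuck [([388.1, -277.6, 21.4], 0.58)]
dial_left_grip []
dial_right_grip [([681.8, -98.6, 154.4], 0.6)]
```

Request:
{"op": "arm_command", "data": {
  "increments": [
    [[1,0.42,0.94,0,0,0,0.59],[1,0.42,0.94,0,0,0,0.59],[1,0.42,0.94,0,0,0,0.59],[1,0.42,0.94,0,0,0,0.59],[1,0.42,0.94,0,0,0,0.59],[1,0.42,0.94,0,0,0,0.59],[1,0.42,0.94,0,0,0,0.59],[1,0.42,0.94,0,0,0,0.59],[1,0.42,0.94,0,0,0,0.59],[1,0.42,0.94,0,0,0,0.59]]
  ]
}}

```text
clock: 25.35
eef_pos: [664.0, -145.6, 232.8]
orientation: [[0.635, 0.773, -0.0], [0.773, -0.635, 0.0], [-0.0, -0.0, -1.0]]
force: [0.8, -1.1, 0.1]
grip_width: 92.8
gripper_force: 0.0
```

Request:
{"op": "arm_command", "data": {
  "increments": [
    [[1,0.42,0.92,0,0,0,0],[1,0.42,0.92,0,0,0,0],[1,0,0,0,0,0,0],[1,0,0,0,0,0,0],[1,0,0,0,0,0,0],[1,0,0,0,0,0,0],[1,0,0,0,0,0,0],[1,0,0,0,0,0,0],[1,0,0,0,0,0,0],[1,0,0,0,0,0,0]]
  ]
}}

```text
clock: 26.18
eef_pos: [684.5, -101.3, 233.2]
orientation: [[0.637, 0.771, -0.0], [0.771, -0.637, -0.0], [-0.0, 0.0, -1.0]]
force: [0.1, -0.6, 0.7]
grip_width: 93.0
gripper_force: 0.0
```

```bash
cat >> h.py <<'E'
def state():
    o=r.observe(); R=o['orientation']; print(round(o['clock'],2),o['eef_pos'].round(1),'phi',np.degrees(np.arctan2(R[1,0],R[0,0])).round(1),'q7',o['q'][6].round(1),'F',o['force'].round(1),'w',round(o['grip_width'],1)); return o
def bars(cam,W=None):
    im,d,P=snap(cam); W=cloud(P,d)
    for nm,(x,y) in dict(L=(698,59),R=(684,-100)).items():
        m=(W[...,2]>143)&(W[...,2]<172)&(np.hypot(W[...,0]-x,W[...,1]-y)<30)
        if m.sum()<15: continue
        p=W[m]; c=p[:,:2].mean(0); w,v=np.linalg.eigh(np.cov((p[:,:2]-c).T)); a=cv2.minAreaRect(p[:,:2].astype(np.float32))
        th=np.degrees(np.arctan2(v[1,1],v[0,1]))%180; print(cam,nm,m.sum(),p.mean(0).round(1),'theta',th.round(1),'or dial',(174.9-th)%360,(354.9-th)%360,np.sqrt(w).round(1),a)
E
python3 - <<'E'
from h import *
state(); bars('wrist'); bars('side')
im,d,P=snap('wrist','w2.png')
E
```

```text
26.18 [ 684.5 -101.3  233.2] phi 50.4 q7 -40.8 F [ 0.1 -0.6  0.7] w 93.0
wrist L 1276 [702.3  60.1 156. ] theta 36.1 or dial 138.8482873366188 318.8482873366188 [ 4.2 11.8] ((701.0541381835938, 61.50923538208008), (41.651771545410156, 14.56641674041748), 36.797142028808594)
wrist R 611 [687.7 -95.4 157.7] theta 50.2 or dial 124.67112068475986 304.67112068475984 [ 3.8 12.4] ((686.3998413085938, -96.92675018310547), (41.702850341796875, 12.793540954589844), 50.448707580566406)
side L 90 [700.1  56.4 154.1] theta 36.0 or dial 138.87300112524588 318.8730011252459 [ 3.9 12.3] ((698.8452758789062, 59.30031204223633), (41.39328384399414, 16.046981811523438), 38.395042419433594)
side R 114 [ 684.1 -103.2  154.2] theta 46.8 or dial 128.05706875822483 308.05706875822483 [ 4.2 12.8] ((684.9926147460938, -100.35747528076172), (40.16070556640625, 13.673585891723633), 48.8006591796875)
```

View pics/w2.png

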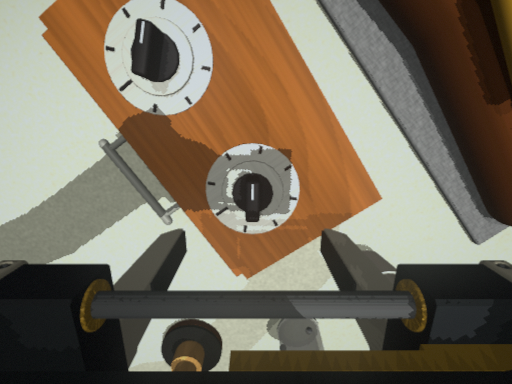

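Request:
{"op": "arm_command", "data": {
  "increments": [
    [[1,0.02,0.09,-0.6,0,0,0],[1,0,0,-0.9,0,0,0],[1,0,0,-0.9,0,0,0],[1,0,0,-0.8,0,0,0],[1,0,0,-0.4,0,0,0],[1,0,0,-0.3,0,0,0],[1,0,0,0,0,0,0],[-1,0,0,0,0,0,0],[-1,0,0,0,0,0,0],[-1,0,0,0,0,0,0]]
  ]
}}

```text
clock: 27.17
eef_pos: [685.9, -98.6, 136.9]
orientation: [[0.637, 0.771, 0.002], [0.771, -0.637, -0.0], [0.001, 0.002, -1.0]]
force: [1.5, -0.2, 0.7]
grip_width: 77.8
gripper_force: 0.0
```

Request:
{"op": "arm_command", "data": {
  "increments": [
    [[-1,0,0,0,0,0,0],[-1,0,0,0,0,0,0],[-1,0,0,0,0,0,0],[-1,0,0,0,0,0,0],[-1,0,0,0,0,0,0],[-1,0,0,0,0,0,0],[-1,0,0,0,0,0,0],[-1,0,0,0,0,0,0],[-1,0,0,0,0,0,0],[-1,0,0,0,0,0,0]]
  ]
}}

```text
clock: 28.0
eef_pos: [685.5, -98.8, 135.6]
orientation: [[0.637, 0.771, 0.001], [0.771, -0.637, -0.0], [0.0, 0.001, -1.0]]
force: [0.1, 0.0, 0.6]
grip_width: 13.6
gripper_force: 30.0
```

Request:
{"op": "arm_command", "data": {
  "increments": [
    [[-1,0,0,0,0,0,-0.5],[-1,0,0,0,0,0,-1],[-1,0,0,0,0,0,-1],[-1,0,0,0,0,0,-1],[-1,0,0,0,0,0,-1],[-1,0,0,0,0,0,-1],[-1,0,0,0,0,0,-1],[-1,0,0,0,0,0,-1],[-1,0,0,0,0,0,-1],[-1,0,0,0,0,0,-0.5]]
  ]
}}

```text
clock: 28.83
eef_pos: [685.0, -98.0, 135.6]
orientation: [[0.988, 0.156, -0.0], [0.156, -0.988, 0.0], [-0.0, -0.0, -1.0]]
force: [-0.1, 1.4, 0.9]
grip_width: 13.8
gripper_force: 30.0
```

```bash
python3 - <<'E'
from h import *
state()
E
```

```text
28.83 [685.  -98.  135.6] phi 9.0 q7 -74.1 F [-0.1  1.4  0.9] w 13.8
```

Request:
{"op": "arm_command", "data": {
  "increments": [
    [[-1,0,0,0,0,0,-0.5],[-1,0,0,0,0,0,-1],[-1,0,0,0,0,0,-1],[-1,0,0,0,0,0,-1],[-1,0,0,0,0,0,-1],[-1,0,0,0,0,0,-1],[-1,0,0,0,0,0,-1],[-1,0,0,0,0,0,-1],[-1,0,0,0,0,0,-1],[-1,0,0,0,0,0,-1]]
  ]
}}

```text
clock: 29.67
eef_pos: [685.3, -97.1, 135.6]
orientation: [[0.824, -0.566, -0.0], [-0.566, -0.824, 0.001], [-0.001, -0.001, -1.0]]
force: [0.5, 3.0, 0.4]
grip_width: 13.9
gripper_force: 30.0
```

Request:
{"op": "arm_command", "data": {
  "increments": [
    [[-1,0,0,0,0,0,-1],[-1,0,0,0,0,0,-1],[-1,0,0,0,0,0,-1],[-1,0,0,0,0,0,-0.4],[-1,0,0,0,0,0,0],[-1,0,0,0,0,0,0],[-1,0,0,0,0,0,0],[-1,0,0,0,0,0,0],[-1,0,0,0,0,0,0],[-1,0,0,0,0,0,0]]
  ]
}}

```text
clock: 30.5
eef_pos: [685.5, -97.0, 135.6]
orientation: [[0.647, -0.763, 0.0], [-0.763, -0.647, 0.002], [-0.001, -0.001, -1.0]]
force: [0.9, 6.3, -0.0]
grip_width: 13.6
gripper_force: 30.0
```

```bash
python3 - <<'E'
from h import *
state()
E
```

```text
30.5 [685.5 -97.  135.6] phi -49.7 q7 -118.6 F [ 0.9  6.3 -0. ] w 13.6
```

Request:
{"op": "arm_command", "data": {
  "increments": [
    [[1,0,0,0,0,0,0],[1,0,0,0,0,0,0],[1,0,0,0,0,0,0],[1,0,0,0,0,0,0],[1,0,0,0,0,0,0],[1,0,0,0.4,0,0,0],[1,0,0,0.8,0,0,0],[1,0,0,1,0,0,0],[1,0,0,1,0,0,0.5],[1,0,0,0.6,0,0,1]]
  ]
}}

```text
clock: 31.33
eef_pos: [686.0, -99.0, 234.0]
orientation: [[0.732, -0.682, 0.003], [-0.682, -0.732, -0.001], [0.003, -0.001, -1.0]]
force: [-0.1, 0.2, 0.3]
grip_width: 76.1
gripper_force: 0.0
```

Request:
{"op": "arm_command", "data": {
  "increments": [
    [[1,0.06,0.63,0,0,0,1],[1,0.06,0.63,0,0,0,1],[1,0.06,0.63,0,0,0,1],[1,0.06,0.63,0,0,0,1],[1,0.06,0.63,0,0,0,1],[1,0.06,0.63,0,0,0,1],[1,0.06,0.63,0,0,0,1],[1,0.06,0.63,0,0,0,1],[1,0.06,0.63,0,0,0,1],[1,0.06,0.63,0,0,0,1]]
  ]
}}

```text
clock: 32.17
eef_pos: [700.3, 59.4, 231.5]
orientation: [[0.999, 0.053, 0.001], [0.053, -0.999, -0.0], [0.001, 0.001, -1.0]]
force: [0.8, -0.3, -0.4]
grip_width: 93.0
gripper_force: 0.0
```

Request:
{"op": "arm_command", "data": {
  "increments": [
    [[1,0,0,0,0,0,1],[1,0,0,0,0,0,1],[1,0,0,0,0,0,1],[1,0,0,0,0,0,1],[1,0,0,0,0,0,1],[1,0,0,0,0,0,1],[1,0,0,0,0,0,1],[1,0,0,0,0,0,0.2],[1,0,0,0,0,0,0],[1,0,0,0,0,0,0]]
  ]
}}

```text
clock: 33.0
eef_pos: [700.2, 58.7, 231.0]
orientation: [[0.813, 0.583, 0.0], [0.583, -0.813, -0.0], [0.0, 0.0, -1.0]]
force: [-0.1, 0.1, -0.2]
grip_width: 92.9
gripper_force: 0.0
```

```bash
python3 - <<'E'
from h import *
state(); bars('wrist'); bars('side')
E
```

```text
33.0 [700.2  58.7 231. ] phi 35.6 q7 -63.8 F [-0.1  0.1 -0.2] w 92.9
wrist L 628 [703.1  63.8 157.7] theta 36.4 or dial 138.53676672430592 318.5367667243059 [ 3.9 12.3] ((701.2503662109375, 62.90180969238281), (40.69918441772461, 13.624350547790527), 35.6423454284668)
side L 95 [698.6  56.2 153.8] theta 33.5 or dial 141.42597113017297 321.4259711301729 [ 4.1 12.8] ((700.0634765625, 59.18754196166992), (44.34266662597656, 14.6748685836792), 34.996097564697266)
side R 138 [ 684.6 -102.2  153.7] theta 131.3 or dial 43.647641024549955 223.64764102454993 [ 4.1 12.4] ((685.6463623046875, -99.63018798828125), (15.332316398620605, 42.54435348510742), 37.98704147338867)
```

Request:
{"op": "arm_command", "data": {
  "increments": [
    [[1,0.02,0.06,-0.6,0,0,0],[1,0,0,-0.9,0,0,0],[1,0,0,-0.9,0,0,0],[1,0,0,-0.8,0,0,0],[1,0,0,-0.4,0,0,0],[1,0,0,-0.2,0,0,0],[1,0,0,0,0,0,0],[-1,0,0,0,0,0,0],[-1,0,0,0,0,0,0],[-1,0,0,0,0,0,0]]
  ]
}}

```text
clock: 33.93
eef_pos: [701.3, 60.6, 136.9]
orientation: [[0.811, 0.585, 0.002], [0.585, -0.811, 0.0], [0.002, 0.001, -1.0]]
force: [-0.4, -0.0, 0.4]
grip_width: 77.7
gripper_force: 0.0
```

Request:
{"op": "arm_command", "data": {
  "increments": [
    [[-1,0,0,0,0,0,0],[-1,0,0,0,0,0,0],[-1,0,0,0,0,0,0],[-1,0,0,0,0,0,0],[-1,0,0,0,0,0,0],[-1,0,0,0,0,0,0],[-1,0,0,0,0,0,0],[-1,0,0,0,0,0,0],[-1,0,0,0,0,0,0],[-1,0,0,0,0,0,0]]
  ]
}}

```text
clock: 34.77
eef_pos: [700.2, 61.1, 135.6]
orientation: [[0.811, 0.585, -0.001], [0.585, -0.811, 0.001], [-0.0, -0.001, -1.0]]
force: [-0.8, 0.7, -0.5]
grip_width: 13.5
gripper_force: 30.0
```

Request:
{"op": "arm_command", "data": {
  "increments": [
    [[-1,0,0,0,0,0,0.5],[-1,0,0,0,0,0,1],[-1,0,0,0,0,0,1],[-1,0,0,0,0,0,1],[-1,0,0,0,0,0,1],[-1,0,0,0,0,0,1],[-1,0,0,0,0,0,1],[-1,0,0,0,0,0,1],[-1,0,0,0,0,0,1],[-1,0,0,0,0,0,1]]
  ]
}}

```text
clock: 35.6
eef_pos: [700.7, 60.9, 135.6]
orientation: [[0.181, 0.984, 0.0], [0.984, -0.181, 0.0], [0.0, 0.0, -1.0]]
force: [0.1, 1.0, -1.1]
grip_width: 13.5
gripper_force: 30.0
```

Request:
{"op": "arm_command", "data": {
  "increments": [
    [[-1,0,0,0,0,0,0.7],[-1,0,0,0,0,0,0.5],[-1,0,0,0,0,0,0],[-1,0,0,0,0,0,0],[-1,0,0,0,0,0,0],[-1,0,0,0,0,0,0],[-1,0,0,0,0,0,0],[-1,0,0,0,0,0,0],[-1,0,0,0,0,0,0],[-1,0,0,0,0,0,0]]
  ]
}}

```text
clock: 36.43
eef_pos: [700.7, 60.8, 135.6]
orientation: [[0.09, 0.996, 0.0], [0.996, -0.09, 0.0], [0.0, 0.0, -1.0]]
force: [1.7, 2.3, -1.8]
grip_width: 13.7
gripper_force: 30.0
```

```bash
python3 - <<'E'
from h import *
state()
E
```

```text
36.43 [700.7  60.8 135.6] phi 84.8 q7 -25.9 F [ 1.7  2.3 -1.8] w 13.7
```

Request:
{"op": "arm_command", "data": {
  "increments": [
    [[1,0,0,0,0,0,0],[1,0,0,0,0,0,0],[1,0,0,0,0,0,0],[1,0,0,0,0,0,0],[1,0,0,0.4,0,0,0],[1,0,0,0.8,0,0,0],[1,0,0,1,0,0,0],[1,0,0,1,0,0,0],[-0.48,0,0,0,0,0,0],[-0.48,0,0,0,0,0,0]]
  ]
}}

```text
clock: 37.27
eef_pos: [701.6, 60.5, 218.1]
orientation: [[0.09, 0.996, 0.004], [0.996, -0.09, 0.0], [0.001, 0.004, -1.0]]
force: [0.3, -0.3, -1.0]
grip_width: 57.4
gripper_force: 0.0
```

Request:
{"op": "arm_command", "data": {
  "increments": [
    [[-0.48,-0.72,-0.39,0,0,0,0],[-0.48,-0.72,-0.39,0,0,0,0],[-0.48,-0.72,-0.39,0,0,0,0],[-0.48,-0.72,-0.39,0,0,0,0],[-0.48,-0.72,-0.39,0,0,0,0],[-0.48,-0.72,-0.39,0,0,0,0],[-0.48,-0.72,-0.39,0,0,0,0],[-0.48,0,0,0,0,0,0],[-0.48,0,0,0,0,0,0],[-0.48,0,0,0,0,0,0]]
  ]
}}

```text
clock: 38.1
eef_pos: [575.1, -7.5, 215.5]
orientation: [[0.09, 0.996, 0.0], [0.996, -0.09, 0.0], [0.0, 0.0, -1.0]]
force: [0.8, 1.2, 0.5]
grip_width: 24.5
gripper_force: 0.0
```

```bash
python3 - <<'E'
from h import *
state(); bars('wrist'); bars('side')
for c in ['wrist','side','top']:
    im,d,P=snap(c,'h_%s.png'%c)
    print(c,[(np.round(x['centre'],1).tolist(),round(x['score'],2)) for x in finder.place_of('cab_drawer0_handle',c)[:3]])
    W=cloud(P,d); yy=(W[...,1]+7)
    m=(W[...,2]>72)&(W[...,2]<90)&(abs(W[...,0]-574)<22)&(abs(yy)<50)
    if m.sum()>20: p=W[m]; print(len(p),np.polyfit(p[:,1]+7,p[:,0],1).round(3),p.mean(0).round(1),np.percentile(p[:,0],[5,50,95]).round(1))
E
```

```text
38.1 [575.1  -7.5 215.5] phi 84.8 q7 -20.1 F [0.8 1.2 0.5] w 24.5
wrist L 1278 [697.8  62.7 155.6] theta 84.9 or dial 90.01151503249412 270.0115150324941 [ 4.2 11.7] ((699.7819213867188, 62.09074401855469), (41.5992546081543, 14.4620943069458), 85.49574279785156)
side L 80 [698.6  55.6 154.3] theta 86.8 or dial 88.08853993599604 268.088539935996 [ 4.3 13.5] ((699.9154052734375, 59.297698974609375), (42.32371139526367, 14.13827133178711), 84.49468994140625)
side R 139 [ 684.3 -101.9  153.5] theta 131.6 or dial 43.345251947228746 223.34525194722872 [ 4.2 12.4] ((686.13525390625, -99.68531799316406), (15.999234199523926, 41.29015350341797), 40.221004486083984)
wrist [([570.5, -14.4, 77.0], 0.66)]
855 [7.80000e-02 5.74951e+02] [575.1  -5.5  80.7] [566.8 574.3 587.6]
side [([571.2, -6.3, 73.6], 0.61)]
132 [1.46000e-01 5.74251e+02] [574.5  -5.1  79.9] [566.  573.6 590.2]
top [([717.7, 311.6, 2.7], 0.6), ([391.1, -276.3, 19.8], 0.53)]
25 [  0.779 547.177] [580.2  35.4  81.7] [571.7 578.2 594. ]
```

View pics/h_wrist.png

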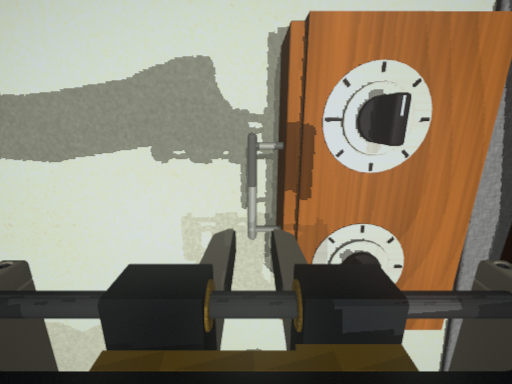

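Request:
{"op": "arm_command", "data": {
  "increments": [
    [[-0.48,-0.07,0,-0.5,0,0,0],[-0.48,0,0,-0.7,0,0,0],[-0.48,0,0,-0.7,0,0,0],[-0.48,0,0,-0.7,0,0,0],[-0.48,0,0,-0.7,0,0,0],[-0.48,0,0,-0.7,0,0,0],[-0.48,0,0,-0.5,0,0,0],[-0.48,0,0,-0.3,0,0,0],[-0.48,0,0,0,0,0,0],[-0.48,0,0,0,0,0,0]]
  ]
}}

```text
clock: 39.33
eef_pos: [573.0, -7.6, 95.6]
orientation: [[0.09, 0.996, -0.0], [0.996, -0.09, -0.0], [-0.0, -0.0, -1.0]]
force: [-1.1, 1.4, -0.1]
grip_width: 24.4
gripper_force: 0.0
```

Request:
{"op": "arm_command", "data": {
  "increments": [
    [[-0.48,0,0,-0.15,0,0,0],[-0.48,0,0,-0.2,0,0,0],[-0.48,0,0,-0.2,0,0,0],[-0.48,0,0,-0.2,0,0,0],[-0.48,0,0,-0.2,0,0,0],[-0.48,0,0,-0.2,0,0,0],[-0.48,0,0,-0.2,0,0,0],[-0.48,0,0,-0.15,0,0,0],[-0.48,0,0,0,0,0,0],[-0.48,0,0,0,0,0,0]]
  ]
}}

```text
clock: 40.17
eef_pos: [572.8, -7.7, 57.8]
orientation: [[0.09, 0.996, -0.001], [0.996, -0.09, -0.0], [-0.0, -0.001, -1.0]]
force: [0.6, 0.5, 0.5]
grip_width: 24.2
gripper_force: 0.0
```

Request:
{"op": "arm_command", "data": {
  "increments": [
    [[-1,0,0,0,0,0,0],[-1,0,0,0,0,0,0],[-1,0,0,0,0,0,0],[-1,0,0,0,0,0,0],[-1,0,0,0,0,0,0],[-1,0,0,0,0,0,0],[-1,0,0,0,0,0,0],[-1,0,0,0,0,0,0],[-1,0,0,0,0,0,0],[-1,0,0,0,0,0,0]]
  ]
}}

```text
clock: 41.0
eef_pos: [573.2, -7.7, 58.3]
orientation: [[0.09, 0.996, 0.001], [0.996, -0.09, -0.0], [0.0, 0.001, -1.0]]
force: [1.1, 0.2, 5.6]
grip_width: 9.8
gripper_force: 30.0
```

Request:
{"op": "arm_command", "data": {
  "increments": [
    [[-1,-0.2,0.018,0,0,0,0],[-1,-0.4,0.036,0,0,0,0],[-1,-0.6,0.054,0,0,0,0],[-1,-0.7,0.063,0,0,0,0],[-1,-0.7,0.063,0,0,0,0],[-1,-0.7,0.063,0,0,0,0],[-1,-0.7,0.063,0,0,0,0],[-1,-0.6,0.054,0,0,0,0],[-1,-0.4,0.036,0,0,0,0],[-1,-0.2,0.018,0,0,0,0]]
  ]
}}

```text
clock: 41.83
eef_pos: [441.0, 4.3, 58.3]
orientation: [[0.089, 0.996, -0.001], [0.996, -0.089, 0.0], [-0.0, -0.001, -1.0]]
force: [0.8, 0.5, 3.8]
grip_width: 10.1
gripper_force: 30.0
```

```bash
python3 - <<'E'
from h import *
state()
for c in ['top','side']:
    im,d,P=snap(c,'d_%s.png'%c)
    for q in ['cab_drawer0_handle','drawer_floor','plug1']:
        print(c,q,[(np.round(x['centre'],1).tolist(),round(x['score'],2)) for x in finder.place_of(q,c)[:5]])
    bars(c)
E
```

```text
41.83 [441.    4.3  58.3] phi 84.9 q7 -31.3 F [0.8 0.5 3.8] w 10.1
top cab_drawer0_handle []
top drawer_floor [([571.4, -5.5, 18.9], 0.87)]
top plug1 [([457.7, 326.1, -2.4], 0.63), ([366.2, 280.9, 0.7], 0.6)]
top L 69 [697.1  58.1 157.2] theta 83.1 or dial 91.79458382952363 271.7945838295236 [ 4.5 11.4] ((698.572021484375, 58.191734313964844), (37.88010025024414, 14.77890396118164), 84.18885803222656)
top R 66 [ 683.2 -100.6  158.2] theta 131.8 or dial 43.050867141070796 223.05086714107077 [ 4.2 12.3] ((683.4879760742188, -100.70140075683594), (13.643135070800781, 41.187156677246094), 42.56758499145508)
side cab_drawer0_handle [([441.0, 5.7, 77.0], 0.67)]
side drawer_floor [([574.5, -6.7, 23.7], 0.66)]
side plug1 [([576.9, -7.9, 24.7], 0.72), ([366.7, 279.9, -3.8], 0.57)]
side L 81 [698.5  55.  154.5] theta 86.9 or dial 88.00955771175506 268.00955771175506 [ 4.3 13.4] ((699.8883666992188, 57.872230529785156), (43.59907913208008, 14.37569522857666), 85.24937438964844)
side R 138 [ 684.6 -102.3  153.7] theta 131.0 or dial 43.89731865272498 223.89731865272495 [ 4.  12.4] ((685.274169921875, -99.63902282714844), (14.088234901428223, 41.24335861206055), 40.77910614013672)
```

View pics/d_side.png

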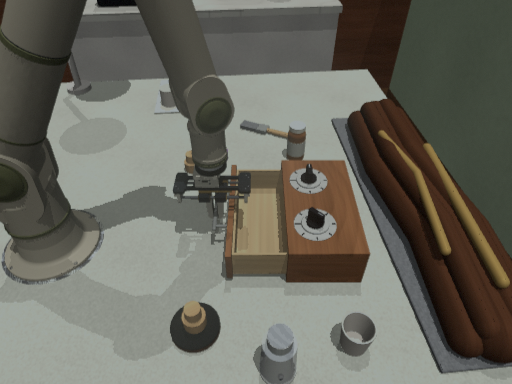

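The drawer is open and empty (around 260,220 in the side view), the dials read the code, and the freed plug stands on the block (193,318). I'm releasing the handle and going for that plug.

Request:
{"op": "arm_command", "data": {
  "increments": [
    [[-0.48,0,0,0,0,0,0],[-0.48,0,0,0,0,0,0],[-0.48,0,0,0,0,0,0],[-0.48,0,0,0,0,0,0],[-0.48,0,0,0.4,0,0,0],[-0.48,0,0,0.8,0,0,0],[-0.48,0,0,1,0,0,0],[-0.48,0,0,1,0,0,0],[-0.48,0,0,1,0,0,0],[-0.48,0,0,1,0,0,0]]
  ]
}}

```text
clock: 43.17
eef_pos: [442.5, 3.8, 189.2]
orientation: [[0.09, 0.996, -0.001], [0.996, -0.09, 0.0], [-0.0, -0.001, -1.0]]
force: [0.7, -0.0, -0.6]
grip_width: 24.0
gripper_force: 0.0
```

Request:
{"op": "arm_command", "data": {
  "increments": [
    [[0.8,0,-0.5,0.6,0,0,-1],[0.8,0,-0.98,0.2,0,0,-1],[0.8,0,-0.98,0,0,0,-1],[0.8,0,-0.98,0,0,0,-1],[0.8,0,-0.98,0,0,0,-1],[0.8,0,-0.98,0,0,0,-1],[0.8,-0.35,-0.98,0,0,0,-1],[0.8,-0.35,-0.98,0,0,0,-1],[0.8,-0.35,-0.98,0,0,0,-1],[0.8,-0.35,-0.98,0,0,0,-1]]
  ]
}}

```text
clock: 44.0
eef_pos: [407.1, -230.2, 208.0]
orientation: [[0.78, 0.626, -0.001], [0.626, -0.78, 0.0], [-0.0, -0.0, -1.0]]
force: [1.4, -0.8, -0.7]
grip_width: 82.7
gripper_force: 0.0
```

Request:
{"op": "arm_command", "data": {
  "increments": [
    [[0.8,-0.35,-0.98,0,0,0,-1],[0.8,-0.35,-0.98,0,0,0,-1],[0.8,0,-0.1,0,0,0,-1],[0.8,0,0,0,0,0,-1],[0.8,0,0,0,0,0,-1],[0.8,0,0,0,0,0,-1],[0.8,0,0,0,0,0,-1],[0.8,0,0,0,0,0,-1],[0.8,0,0,0,0,0,-1],[0.8,0,0,0,0,0,-0.6]]
  ]
}}

```text
clock: 44.83
eef_pos: [390.2, -280.5, 207.9]
orientation: [[0.996, -0.092, -0.001], [-0.092, -0.996, 0.0], [-0.001, -0.0, -1.0]]
force: [-0.1, -0.1, 0.1]
grip_width: 83.8
gripper_force: 0.0
```

```bash
cat >> h.py <<'E'
def plugat(cam,x,y,z0=0,rad=45):
    im,d,P=snap(cam); W=cloud(P,d)
    m=(W[...,2]>z0+56)&(W[...,2]<z0+78)&(np.hypot(W[...,0]-x,W[...,1]-y)<rad)
    if m.sum()>10:
        p=W[m]; print(cam,'spigot top',m.sum(),((p.min(0)+p.max(0))/2).round(1),p.mean(0).round(1),(p.max(0)-p.min(0)).round(1),'bgr',im[m].mean(0).round())
    print(cam,[(np.round(a['centre'],1).tolist(),round(a['score'],2)) for a in finder.place_of('plug1',cam)[:5]])
E
python3 - <<'E'
from h import *
state()
for c in ['wrist','side']: plugat(c,388,-278,20)
print([(np.round(a['centre'],1).tolist(),round(a['score'],2)) for a in finder.place_of('cab_drawer0_handle','side')[:5]])
E
```

```text
44.83 [ 390.2 -280.5  207.9] phi -5.3 q7 -60.4 F [-0.1 -0.1  0.1] w 83.8
wrist spigot top 788 [ 391.1 -278.1   81.6] [ 391.9 -278.2   84.3] [35.1 34.9 10.6] bgr [ 57.  99. 127.]
wrist []
side spigot top 247 [ 389.5 -279.4   81.6] [ 390.3 -281.2   83.5] [35.8 37.2 10.7] bgr [ 75.  99. 114.]
side [([366.9, 277.5, -1.1], 0.69), ([387.4, 373.9, 0.2], 0.66), ([459.1, 327.0, -0.2], 0.53)]
[([438.7, 6.1, 76.4], 0.72)]
```

Request:
{"op": "arm_command", "data": {
  "increments": [
    [[0.8,0,0.06,-0.4,0,0,0],[0.8,0,0,-0.8,0,0,0],[0.8,0,0,-0.9,0,0,0],[0.8,0,0,-0.9,0,0,0],[0.8,0,0,-0.9,0,0,0],[0.8,0,0,-0.9,0,0,0],[0.8,0,0,-0.6,0,0,0],[0.8,0,0,-0.4,0,0,0],[0.8,0,0,-0.2,0,0,0],[0.8,0,0,0,0,0,0]]
  ]
}}

```text
clock: 45.92
eef_pos: [390.1, -279.0, 57.4]
orientation: [[0.996, -0.087, -0.001], [-0.087, -0.996, 0.001], [-0.001, -0.001, -1.0]]
force: [-0.3, -0.5, 0.1]
grip_width: 83.7
gripper_force: 0.0
```

Request:
{"op": "arm_command", "data": {
  "increments": [
    [[-1,0,0,0,0,0,0],[-1,0,0,0,0,0,0],[-1,0,0,0,0,0,0],[-1,0,0,0,0,0,0],[-1,0,0,0,0,0,0],[-1,0,0,0,0,0,0],[-1,0,0,0,0,0,0],[-1,0,0,0,0,0,0],[-1,0,0,0,0,0,0],[-1,0,0,0,0,0,0]]
  ]
}}

```text
clock: 46.75
eef_pos: [390.5, -279.0, 58.2]
orientation: [[0.996, -0.087, 0.0], [-0.087, -0.996, 0.0], [0.0, -0.0, -1.0]]
force: [0.1, 0.9, 2.2]
grip_width: 35.4
gripper_force: 30.0
```

Request:
{"op": "arm_command", "data": {
  "increments": [
    [[-1,0,0,0.4,0,0,0],[-1,0,0,0.8,0,0,0],[-1,0,0,0.9,0,0,0],[-1,0,0,0.9,0,0,0],[-1,0,0,0.9,0,0,0],[-1,0,0,0.9,0,0,0],[-1,0,0,0.6,0,0,0],[-1,0,0,0.4,0,0,0],[-1,0,0,0.2,0,0,0],[-1,0,0,0,0,0,0]]
  ]
}}

```text
clock: 47.58
eef_pos: [390.6, -279.3, 209.4]
orientation: [[0.996, -0.087, 0.002], [-0.087, -0.996, -0.001], [0.002, 0.001, -1.0]]
force: [-0.3, -0.8, -0.7]
grip_width: 35.7
gripper_force: 30.0
```

Request:
{"op": "arm_command", "data": {
  "increments": [
    [[-1,0.3,0.37,0,0,0,0],[-1,0.6,0.72,0,0,0,0],[-1,0.7,0.84,0,0,0,0],[-1,0.8,0.96,0,0,0,0],[-1,0.8,0.96,0,0,0,0],[-1,0.8,0.96,0,0,0,0],[-1,0.8,0.96,0,0,0,0],[-1,0.7,0.84,0,0,0,0],[-1,0.6,0.72,0,0,0,0],[-1,0.34,0.43,0,0,0,0]]
  ]
}}

```text
clock: 48.42
eef_pos: [552.6, -82.3, 207.1]
orientation: [[0.996, -0.084, -0.001], [-0.084, -0.996, 0.001], [-0.001, -0.001, -1.0]]
force: [0.1, 0.1, -0.5]
grip_width: 35.4
gripper_force: 30.0
```

Request:
{"op": "arm_command", "data": {
  "increments": [
    [[-1,0,0,0,0,0,0],[-1,0,0,-0.4,0,0,0],[-1,0,0,-0.8,0,0,0],[-1,0,0,-0.9,0,0,0],[-1,0,0,-0.9,0,0,0],[-1,0,0,-0.9,0,0,0],[-1,0,0,-0.8,0,0,0],[-1,0,0,-0.5,0,0,0],[-1,0,0,-0.3,0,0,0],[-1,0,0,-0.2,0,0,0]]
  ]
}}

```text
clock: 49.25
eef_pos: [549.9, -86.7, 64.4]
orientation: [[0.996, -0.089, -0.002], [-0.089, -0.996, -0.001], [-0.002, 0.001, -1.0]]
force: [-0.1, -0.8, -1.1]
grip_width: 35.6
gripper_force: 30.0
```

```bash
python3 - <<'E'
from h import *
state()
E
```

```text
49.25 [549.9 -86.7  64.4] phi -5.1 q7 -84.1 F [-0.1 -0.8 -1.1] w 35.6
```

Request:
{"op": "arm_command", "data": {
  "increments": [
    [[-1,0,0,-0.06,0,0,0],[-1,0,0,-0.05,0,0,0],[-1,0,0,0,0,0,0],[-1,0,0,0,0,0,0],[0.5,0,0,0,0,0,0],[0.5,0,0,0,0,0,0],[0.5,0,0,0,0,0,0],[0.5,0,0,0,0,0,0],[0.5,0,0,0,0,0,0],[0.5,0,0,0,0,0,0]]
  ]
}}

```text
clock: 50.08
eef_pos: [551.5, -85.0, 62.9]
orientation: [[0.996, -0.087, 0.0], [-0.087, -0.996, -0.0], [0.0, 0.0, -1.0]]
force: [-0.4, -1.1, 0.8]
grip_width: 68.5
gripper_force: 0.0
```

Request:
{"op": "arm_command", "data": {
  "increments": [
    [[0.5,0,0,0.4,0,0,0],[0.5,0,0,0.8,0,0,0],[0.5,0,0,1,0,0,0],[0.5,0,0,1,0,0,0],[0.5,0,0,1,0,0,0],[0.5,0,0,1,0,0,0],[0.5,0,0,0.8,0,0,0],[0.8,0,0,0,0,0,0],[0.8,0,0,0,0,0,0],[0.8,0,0,0,0,0,0]]
  ]
}}

```text
clock: 50.92
eef_pos: [551.0, -84.9, 212.7]
orientation: [[0.996, -0.087, -0.0], [-0.087, -0.996, 0.0], [-0.0, -0.0, -1.0]]
force: [0.7, 0.2, -1.2]
grip_width: 82.4
gripper_force: 0.0
```

```bash
python3 - <<'E'
from h import *
state()
plugat('side',550,-86,22); plugat('top',366,279)
print([(np.round(a['centre'],1).tolist(),round(a['score'],2)) for a in finder.place_of('cab_drawer0_handle','side')[:5]])
E
```

```text
50.92 [551.  -84.9 212.7] phi -5.0 q7 -86.4 F [ 0.7  0.2 -1.2] w 82.4
side spigot top 147 [551.5 -85.7  84.2] [550.9 -88.6  85.3] [33.8 36.8 10.2] bgr [ 65.  89. 105.]
side [([456.2, 327.1, -2.5], 0.79), ([368.7, 281.8, -2.1], 0.6), ([384.7, 375.0, 4.2], 0.6)]
top spigot top 102 [363.5 275.6  64.3] [363.5 275.6  64.6] [35.3 33.1 14. ] bgr [ 68. 111. 130.]
top [([367.4, 283.3, -0.6], 0.78), ([381.2, 380.7, 1.8], 0.73), ([460.2, 323.4, -1.3], 0.5)]
[([443.2, 8.2, 75.4], 0.74), ([392.6, -277.2, 1.0], 0.24)]
```

Request:
{"op": "arm_command", "data": {
  "increments": [
    [[0.8,-0.49,0.97,0,0,0,0.65],[0.8,-0.49,0.97,0,0,0,0.65],[0.8,-0.49,0.97,0,0,0,0.65],[0.8,-0.49,0.97,0,0,0,0.65],[0.8,-0.49,0.97,0,0,0,0.65],[0.8,-0.49,0.97,0,0,0,0.65],[0.8,-0.49,0.97,0,0,0,0.65],[0.8,-0.49,0.97,0,0,0,0.65],[0.8,-0.49,0.97,0,0,0,0.65],[0.8,-0.49,0.97,0,0,0,0.65]]
  ]
}}

```text
clock: 52.0
eef_pos: [428.1, 158.4, 212.5]
orientation: [[0.907, 0.422, -0.001], [0.422, -0.907, -0.0], [-0.001, 0.0, -1.0]]
force: [0.2, 0.2, -0.3]
grip_width: 83.4
gripper_force: 0.0
```

Request:
{"op": "arm_command", "data": {
  "increments": [
    [[0.8,-0.49,0.97,0,0,0,0.65],[0.8,-0.49,0.97,0,0,0,0.65],[0.8,-0.49,0.97,0,0,0,0.65],[0.8,-0.49,0.97,0,0,0,0.65],[0.8,-0.49,0.97,0,0,0,0.65],[0.8,0,0,0,0,0,0],[0.8,0,0,0,0,0,0],[0.8,0,0,0,0,0,0],[0.8,0,0,0,0,0,0],[0.8,0,0,0,0,0,0]]
  ]
}}

```text
clock: 52.83
eef_pos: [368.2, 277.6, 212.7]
orientation: [[0.771, 0.637, -0.0], [0.637, -0.771, -0.001], [-0.0, 0.0, -1.0]]
force: [-0.7, 0.6, -0.6]
grip_width: 83.8
gripper_force: 0.0
```

```bash
python3 - <<'E'
from h import *
state()
for c in ['wrist','side']: plugat(c,366,278)
im,d,P=snap('top','t_late.png'); print([(np.round(a['centre'],1).tolist(),round(a['score'],2)) for a in finder.place_of('plug1','top')[:6]])
E
```

```text
52.83 [368.2 277.6 212.7] phi 39.6 q7 -98.4 F [-0.7  0.6 -0.6] w 83.8
wrist spigot top 680 [365.6 281.1  61.8] [366.4 281.6  64.4] [35.7 35.2 10.9] bgr [ 59.  95. 117.]
wrist [([369.3, 280.3, 5.3], 0.82), ([461.8, 322.3, 1.3], 0.64), ([384.0, 378.3, -0.1], 0.61)]
side spigot top 81 [364.7 276.   61.9] [365.8 275.3  62.7] [35.8 36.5 10.7] bgr [64. 80. 91.]
side [([370.5, 279.4, -2.1], 0.87), ([387.4, 375.2, 4.3], 0.73), ([456.2, 325.4, -0.7], 0.57)]
[([454.0, 328.9, -0.8], 0.57), ([367.8, 283.5, -2.1], 0.55)]
```

View pics/t_late.png

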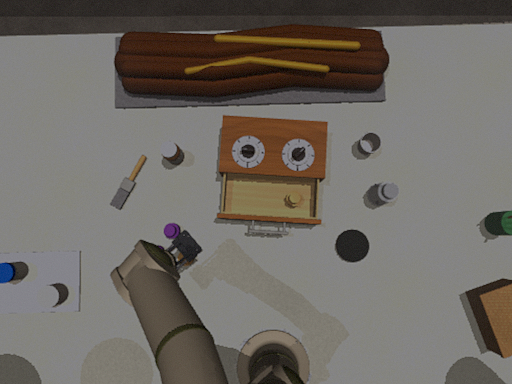

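The freed plug stands in the drawer (295,199) and the pot and the other things are undisturbed. The gripper is over the last pale plug, which is where it was before.

Request:
{"op": "arm_command", "data": {
  "increments": [
    [[0.8,-0.08,0.05,-0.4,0,0,0],[0.8,0,0,-0.9,0,0,0],[0.8,0,0,-1,0,0,0],[0.8,0,0,-1,0,0,0],[0.8,0,0,-1,0,0,0],[0.8,0,0,-1,0,0,0],[0.8,0,0,-0.8,0,0,0],[0.8,0,0,-0.5,0,0,0],[0.8,0,0,-0.3,0,0,0],[0.8,0,0,-0.06,0,0,0]]
  ]
}}

```text
clock: 53.97
eef_pos: [365.3, 279.7, 37.7]
orientation: [[0.769, 0.639, -0.001], [0.639, -0.769, -0.001], [-0.002, 0.0, -1.0]]
force: [1.0, -0.2, 0.7]
grip_width: 83.3
gripper_force: 0.0
```

Request:
{"op": "arm_command", "data": {
  "increments": [
    [[0.8,0,0,0,0,0,0],[-1,0,0,0,0,0,0],[-1,0,0,0,0,0,0],[-1,0,0,0,0,0,0],[-1,0,0,0,0,0,0],[-1,0,0,0,0,0,0],[-1,0,0,0,0,0,0],[-1,0,0,0,0,0,0],[-1,0,0,0,0,0,0],[-1,0,0,0,0,0,0]]
  ]
}}

```text
clock: 54.8
eef_pos: [365.7, 280.0, 38.9]
orientation: [[0.769, 0.639, 0.0], [0.639, -0.769, 0.0], [0.0, -0.0, -1.0]]
force: [-0.2, -0.0, 1.3]
grip_width: 35.7
gripper_force: 30.0
```

Request:
{"op": "arm_command", "data": {
  "increments": [
    [[-1,0,0,0.4,0,0,0],[-1,0,0,0.9,0,0,0],[-1,0,0,1,0,0,0],[-1,0,0,1,0,0,0],[-1,0,0,1,0,0,0],[-1,0,0,1,0,0,0],[-1,0,0,0.8,0,0,0],[-1,0,0,0.5,0,0,0],[-1,0,0,0.3,0,0,0],[-1,0,0,0.06,0,0,0]]
  ]
}}

```text
clock: 55.63
eef_pos: [366.0, 280.1, 213.9]
orientation: [[0.77, 0.639, 0.001], [0.639, -0.77, 0.001], [0.002, 0.0, -1.0]]
force: [0.0, 0.3, -0.3]
grip_width: 35.6
gripper_force: 30.0
```

Request:
{"op": "arm_command", "data": {
  "increments": [
    [[-1,0.4,-0.41,0,0,0,-0.8],[-1,0.7,-0.72,0,0,0,-0.8],[-1,0.85,-0.88,0,0,0,-0.8],[-1,0.85,-0.88,0,0,0,-0.8],[-1,0.85,-0.88,0,0,0,-0.8],[-1,0.85,-0.88,0,0,0,-0.8],[-1,0.85,-0.88,0,0,0,-0.8],[-1,0.85,-0.88,0,0,0,-0.8],[-1,0.85,-0.88,0,0,0,-0.8],[-1,0.6,-0.61,0,0,0,-0.8]]
  ]
}}

```text
clock: 56.47
eef_pos: [558.3, 78.7, 211.3]
orientation: [[0.999, 0.045, -0.001], [0.045, -0.999, -0.002], [-0.002, 0.002, -1.0]]
force: [-0.4, -0.7, -1.1]
grip_width: 35.4
gripper_force: 30.0
```

Request:
{"op": "arm_command", "data": {
  "increments": [
    [[-1,0.34,-0.32,0,0,0,-0.9],[-1,0,0,0,0,0,-0.85],[-1,0,0,0,0,0,0],[-1,0,0,-0.4,0,0,0],[-1,0,0,-0.8,0,0,0],[-1,0,0,-0.9,0,0,0],[-1,0,0,-0.9,0,0,0],[-1,0,0,-0.8,0,0,0],[-1,0,0,-0.5,0,0,0],[-1,0,0,-0.3,0,0,0]]
  ]
}}

```text
clock: 57.3
eef_pos: [563.7, 74.5, 95.1]
orientation: [[0.996, -0.085, -0.004], [-0.085, -0.996, -0.001], [-0.004, 0.001, -1.0]]
force: [-0.7, 1.2, -1.4]
grip_width: 35.2
gripper_force: 30.0
```

```bash
python3 - <<'E'
from h import *
state()
im,d,P=snap('side'); print([(np.round(a['centre'],1).tolist(),round(a['score'],2)) for q in ['drawer_floor','plug1'] for a in finder.place_of(q,'side')[:5]])
E
```

```text
57.3 [563.7  74.5  95.1] phi -4.9 q7 -102.1 F [-0.7  1.2 -1.4] w 35.2
[([579.3, -7.1, 24.3], 0.88), ([456.5, 325.4, -0.2], 0.83), ([565.9, 72.3, 54.7], 0.62), ([384.3, 375.8, 0.2], 0.51)]
```

Request:
{"op": "arm_command", "data": {
  "increments": [
    [[-1,0,0,-0.5,0,0,0],[-1,0,0,-0.4,0,0,0],[-1,0,0,-0.25,0,0,0],[-1,0,0,-0.12,0,0,0],[-1,0,0,0,0,0,0],[-1,0,0,0,0,0,0],[0.5,0,0,0,0,0,0],[0.5,0,0,0,0,0,0],[0.5,0,0,0,0,0,0],[0.5,0,0,0,0,0,0]]
  ]
}}

```text
clock: 58.28
eef_pos: [565.6, 74.5, 66.5]
orientation: [[0.996, -0.087, 0.001], [-0.087, -0.996, 0.0], [0.0, -0.0, -1.0]]
force: [-0.7, 0.0, -0.2]
grip_width: 57.8
gripper_force: 0.0
```

Request:
{"op": "arm_command", "data": {
  "increments": [
    [[0.5,0,0,0,0,0,0],[0.5,0,0,0.4,0,0,0],[0.5,0,0,0.8,0,0,0],[0.5,0,0,1,0,0,0],[0.5,0,0,1,0,0,0],[0.5,0,0,1,0,0,0],[0.5,0,0,1,0,0,0],[-0.48,0,0,0.8,0,0,0],[-0.48,0,0,0,0,0,0],[-0.48,0,0,0,0,0,0]]
  ]
}}

```text
clock: 59.12
eef_pos: [565.9, 74.5, 217.9]
orientation: [[0.996, -0.087, 0.003], [-0.087, -0.996, 0.001], [0.003, -0.001, -1.0]]
force: [0.1, 0.2, 0.2]
grip_width: 54.4
gripper_force: 0.0
```

Request:
{"op": "arm_command", "data": {
  "increments": [
    [[-0.48,-0.49,-0.28,0,0,0,0.98],[-0.48,-0.49,-0.28,0,0,0,0.98],[-0.48,-0.49,-0.28,0,0,0,0.98],[-0.48,-0.49,-0.28,0,0,0,0.98],[-0.48,-0.49,-0.28,0,0,0,0.98],[-0.48,-0.49,-0.28,0,0,0,0.98],[-0.48,-0.49,-0.28,0,0,0,0.98],[-0.48,-0.49,-0.28,0,0,0,0.98],[-0.48,-0.49,-0.28,0,0,0,0.98],[-0.48,-0.49,-0.28,0,0,0,0.98]]
  ]
}}

```text
clock: 59.95
eef_pos: [441.6, 4.0, 215.3]
orientation: [[0.764, 0.645, -0.002], [0.645, -0.764, -0.0], [-0.002, -0.001, -1.0]]
force: [0.8, -0.1, 0.1]
grip_width: 23.8
gripper_force: 0.0
```

Request:
{"op": "arm_command", "data": {
  "increments": [
    [[-0.48,0,0,0,0,0,0.98],[-0.48,0,0,0,0,0,0.98],[-0.48,0,0,0,0,0,0.98],[-0.48,0,0,0,0,0,0.98],[-0.48,0,0,0,0,0,0.98],[-0.48,0,0,0,0,0,0.98],[-0.48,0,0,0,0,0,0.98],[-0.48,0,0,0,0,0,0.98],[-0.48,0,0,0,0,0,0.98],[-0.48,0,0,0,0,0,0.98]]
  ]
}}

```text
clock: 60.78
eef_pos: [442.2, 4.3, 215.3]
orientation: [[0.086, 0.996, -0.002], [0.996, -0.086, -0.0], [-0.0, -0.002, -1.0]]
force: [0.3, 0.8, -0.2]
grip_width: 24.4
gripper_force: 0.0
```

```bash
python3 - <<'E'
from h import *
state()
plugat('side',565,74,22); plugat('top',551,-86,22); bars('side')
for c in ['wrist','side']:
    im,d,P=snap(c,'e_%s.png'%c)
    print([(np.round(a['centre'],1).tolist(),round(a['score'],2)) for a in finder.place_of('cab_drawer0_handle',c)[:5]])
    W=cloud(P,d); m=(W[...,2]>72)&(W[...,2]<88)&(abs(W[...,0]-441)<12)&(abs(W[...,1]-5)<45)
    if m.sum()>20: p=W[m]; print(len(p),np.polyfit(p[:,1]-4.3,p[:,0],1).round(3),np.percentile(p[:,0],[5,50,95]).round(1))
E
```

```text
60.78 [442.2   4.3 215.3] phi 85.1 q7 -20.7 F [ 0.3  0.8 -0.2] w 24.4
side spigot top 113 [565.7  73.5  83.4] [565.3  70.6  84.8] [34.5 38.3 10.6] bgr [ 86. 116. 133.]
side [([570.5, 74.3, 21.7], 0.63), ([456.5, 324.3, -4.1], 0.55), ([385.0, 377.6, -0.4], 0.5)]
top spigot top 99 [548.4 -88.5  86.8] [549.2 -88.2  87.1] [32.9 32.6 15.7] bgr [ 69. 112. 131.]
top [([457.1, 326.5, -0.9], 0.77), ([380.3, 380.5, -0.0], 0.61), ([567.9, 77.3, 21.9], 0.55)]
side L 80 [698.5  55.2 154.6] theta 87.4 or dial 87.51801583032496 267.51801583032494 [ 4.2 13.2] ((699.7042846679688, 59.79908752441406), (43.76280975341797, 13.872105598449707), 85.74250793457031)
side R 136 [ 684.4 -102.1  153.9] theta 131.4 or dial 43.499439423405306 223.49943942340528 [ 4.2 12.2] ((685.6798706054688, -99.92408752441406), (15.213403701782227, 41.956886291503906), 39.98079299926758)
[([442.3, -0.7, 77.3], 0.92)]
665 [9.30000e-02 4.42687e+02] [436.3 442.9 449.2]
[([439.3, 5.7, 74.9], 0.58)]
100 [9.00000e-02 4.43342e+02] [436.  443.8 449.9]
```

View pics/e_side.png

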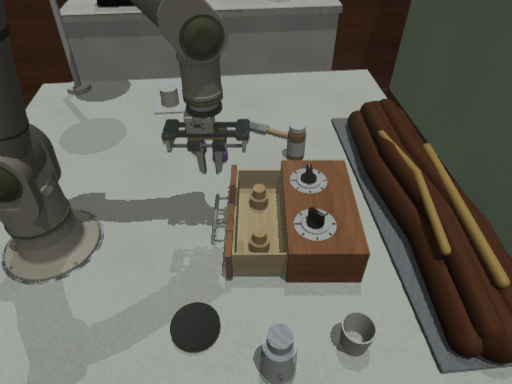

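Both plugs stand in the drawer (259,193 and 259,238). Next I grip the handle again and push the drawer shut gently.

Request:
{"op": "arm_command", "data": {
  "increments": [
    [[-0.48,-0.04,0,-0.5,0,0,0],[-0.48,0,0,-0.7,0,0,0],[-0.48,0,0,-0.7,0,0,0],[-0.48,0,0,-0.7,0,0,0],[-0.48,0,0,-0.7,0,0,0],[-0.48,0,0,-0.7,0,0,0],[-0.48,0,0,-0.5,0,0,0],[-0.48,0,0,-0.3,0,0,0],[-0.48,0,0,0,0,0,0],[-0.48,0,0,0,0,0,0]]
  ]
}}

```text
clock: 62.07
eef_pos: [441.9, 4.6, 96.1]
orientation: [[0.09, 0.996, -0.001], [0.996, -0.09, -0.0], [-0.0, -0.001, -1.0]]
force: [0.1, -0.2, 0.6]
grip_width: 24.3
gripper_force: 0.0
```

Request:
{"op": "arm_command", "data": {
  "increments": [
    [[-0.48,0,0,-0.15,0,0,0],[-0.48,0,0,-0.2,0,0,0],[-0.48,0,0,-0.2,0,0,0],[-0.48,0,0,-0.2,0,0,0],[-0.48,0,0,-0.2,0,0,0],[-0.48,0,0,-0.2,0,0,0],[-0.48,0,0,-0.2,0,0,0],[-0.48,0,0,-0.15,0,0,0],[-0.48,0,0,0,0,0,0],[-0.48,0,0,0,0,0,0]]
  ]
}}

```text
clock: 62.9
eef_pos: [441.7, 4.5, 58.3]
orientation: [[0.09, 0.996, -0.001], [0.996, -0.09, -0.0], [-0.0, -0.001, -1.0]]
force: [-1.0, 0.6, 0.4]
grip_width: 24.0
gripper_force: 0.0
```

Request:
{"op": "arm_command", "data": {
  "increments": [
    [[-1,0,0,0,0,0,0],[-1,0,0,0,0,0,0],[-1,0,0,0,0,0,0],[-1,0,0,0,0,0,0],[-1,0,0,0,0,0,0],[-1,0,0,0,0,0,0],[-1,0,0,0,0,0,0],[-1,0,0,0,0,0,0],[-1,0,0,0,0,0,0],[-1,0,0,0,0,0,0]]
  ]
}}

```text
clock: 63.73
eef_pos: [442.2, 4.4, 58.8]
orientation: [[0.09, 0.996, 0.001], [0.996, -0.09, 0.0], [0.0, 0.001, -1.0]]
force: [0.9, -1.2, 5.5]
grip_width: 10.1
gripper_force: 30.0
```

Request:
{"op": "arm_command", "data": {
  "increments": [
    [[-1,0.1,-0.009,0,0,0,0],[-1,0.2,-0.018,0,0,0,0],[-1,0.3,-0.027,0,0,0,0],[-1,0.3,-0.027,0,0,0,0],[-1,0.3,-0.027,0,0,0,0],[-1,0.3,-0.027,0,0,0,0],[-1,0.3,-0.027,0,0,0,0],[-1,0.3,-0.027,0,0,0,0],[-1,0.3,-0.027,0,0,0,0],[-1,0.3,-0.027,0,0,0,0]]
  ]
}}

```text
clock: 64.57
eef_pos: [509.2, -1.7, 58.8]
orientation: [[0.09, 0.996, -0.001], [0.996, -0.09, -0.0], [-0.0, -0.001, -1.0]]
force: [-1.9, -0.3, 7.5]
grip_width: 10.4
gripper_force: 30.0
```

Request:
{"op": "arm_command", "data": {
  "increments": [
    [[-1,0.3,-0.027,0,0,0,0],[-1,0.3,-0.027,0,0,0,0],[-1,0.3,-0.027,0,0,0,0],[-1,0.3,-0.027,0,0,0,0],[-1,0.3,-0.027,0,0,0,0],[-1,0.3,-0.027,0,0,0,0],[-1,0.3,-0.027,0,0,0,0],[-1,0.2,-0.018,0,0,0,0],[-1,0.1,-0.009,0,0,0,0],[-1,0,0,0,0,0,0]]
  ]
}}

```text
clock: 65.4
eef_pos: [570.1, -7.2, 58.8]
orientation: [[0.09, 0.996, 0.001], [0.996, -0.09, -0.0], [-0.0, 0.001, -1.0]]
force: [1.5, -0.6, 6.4]
grip_width: 9.9
gripper_force: 30.0
```

Request:
{"op": "arm_command", "data": {
  "increments": [
    [[-1,0.05,-0.004,0,0,0,0],[-1,0.05,-0.004,0,0,0,0],[-1,0,0,0,0,0,0],[-1,0,0,0,0,0,0],[-0.48,0,0,0,0,0,0],[-0.48,0,0,0,0,0,0],[-0.48,0,0,0,0,0,0],[-0.48,0,0,0,0,0,0],[-0.48,0,0,0,0,0,0],[-0.48,0,0,0,0,0,0]]
  ]
}}

```text
clock: 66.23
eef_pos: [571.8, -7.2, 58.5]
orientation: [[0.09, 0.996, -0.0], [0.996, -0.09, -0.0], [-0.0, -0.0, -1.0]]
force: [0.8, 0.4, -0.4]
grip_width: 23.8
gripper_force: 0.0
```

Request:
{"op": "arm_command", "data": {
  "increments": [
    [[-0.48,0,0,0.3,0,0,0],[-0.48,0,0,0.6,0,0,0],[-0.48,0,0,0.8,0,0,0],[-0.48,0,0,1,0,0,0],[-0.48,0,0,1,0,0,0],[-0.48,0,0,1,0,0,0],[-0.48,0,0,1,0,0,0],[-0.48,-0.8,0,0.5,0,0,0],[-0.48,-0.8,0,0,0,0,0],[-0.48,-0.8,0,0,0,0,0]]
  ]
}}

```text
clock: 67.07
eef_pos: [511.6, -7.2, 215.1]
orientation: [[0.09, 0.996, 0.002], [0.996, -0.09, -0.0], [0.0, 0.002, -1.0]]
force: [-1.0, -0.3, -0.9]
grip_width: 24.4
gripper_force: 0.0
```

```bash
python3 - <<'E'
from h import *
state(); bars('top'); bars('side')
for c in ['top','side']:
    im,d,P=snap(c,'f_%s.png'%c)
    for q in ['cab_drawer0_handle','pot','plug1','varnish','cup','brush']: print(c,q,[(np.round(a['centre'],1).tolist(),round(a['score'],2)) for a in finder.place_of(q,c)[:4]])
    W=cloud(P,d); m=(W[...,2]>72)&(W[...,2]<88)&(abs(W[...,0]-574)<12)&(abs(W[...,1]+7)<45)
    if m.sum()>20: p=W[m]; print(len(p),np.polyfit(p[:,1]+7,p[:,0],1).round(3))
E
```

```text
67.07 [511.6  -7.2 215.1] phi 84.8 q7 -20.0 F [-1.  -0.3 -0.9] w 24.4
top L 69 [697.3  58.3 157.3] theta 83.7 or dial 91.1739254749602 271.1739254749602 [ 4.5 11.5] ((698.399658203125, 58.28138732910156), (37.46729278564453, 14.50833797454834), 86.80149841308594)
top R 67 [ 683.  -100.6  157.8] theta 132.2 or dial 42.66089464315047 222.66089464315044 [ 4.2 12.4] ((683.2610473632812, -100.37235260009766), (13.558948516845703, 41.416603088378906), 42.75177764892578)
side L 78 [698.6  55.3 154.6] theta 87.0 or dial 87.87814249228678 267.87814249228677 [ 4.2 13.4] ((699.8727416992188, 58.97068786621094), (42.50165939331055, 13.79822063446045), 84.95738983154297)
side R 134 [ 684.7 -102.2  153.8] theta 131.5 or dial 43.36450101568374 223.36450101568371 [ 4.1 12.3] ((685.1326293945312, -99.60719299316406), (14.446028709411621, 41.59028244018555), 38.47632598876953)
top cab_drawer0_handle [([570.1, -8.6, 78.4], 0.76)]
top pot [([557.1, -384.8, 0.7], 0.9), ([690.2, -98.8, 151.1], 0.26)]
top plug1 [([385.1, 380.4, -0.1], 0.67), ([459.6, 328.1, -3.1], 0.6), ([697.1, 60.0, 152.9], 0.2)]
top varnish [([716.6, 315.1, 4.7], 0.67)]
top cup [([698.3, 57.7, 155.3], 0.73), ([728.4, -348.4, 3.8], 0.6)]
top brush [([628.2, 465.6, 1.0], 0.8)]
side cab_drawer0_handle [([570.5, -4.2, 75.0], 0.67)]
side pot [([560.0, -383.3, -3.2], 0.75), ([713.7, 312.2, -1.7], 0.65)]
side plug1 [([701.7, 61.8, 151.4], 0.73), ([458.3, 327.1, -4.4], 0.67), ([382.8, 374.7, 0.7], 0.41)]
side varnish [([712.9, 316.2, -1.4], 0.83)]
side cup [([732.1, -345.6, -2.2], 0.82), ([631.1, 469.8, 0.2], 0.32)]
side brush [([629.3, 473.6, 1.3], 0.46)]
103 [6.2000e-02 5.7112e+02]
```

View pics/f_side.png

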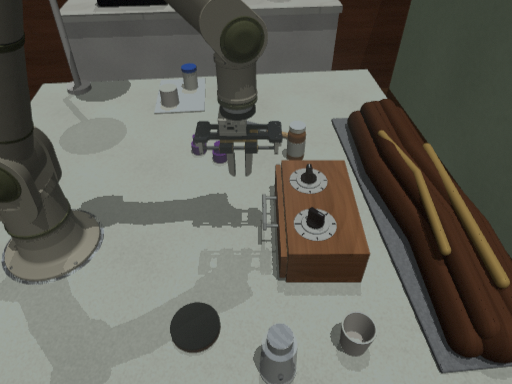

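```bash
python3 -c "
from bench import r
print(r.hand_in())"
```

```text
the job is handed in; nothing more can be done
None
```

I handed the job in with every step done, but the run may have failed on force: two of the three raps read about 240–260 N at the wrist (limit 120 N). At hand-in, both plugs were in the shut drawer (about 1–2 mm from fully home), the dials were on 2 and 5 to within about 3 degrees, the empty pot stood mouth down on the bench, and the jar, cup and brush had not moved.

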